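# Vent the mini-keg

### The arm

A 7-joint arm with a two-finger parallel gripper is mounted at the origin on the work surface. World frame = base frame: x ahead of the robot, y to its left, z up, the work surface at z = 0. Lengths are in m, angles in rad, forces in N, time in s.
With the tool pointing down it reaches from about 0.4 to 0.85 m from the base axis. Payload 4.5 kg.
Tool frame: the origin (TCP) lies midway between the tips of the shut fingers; the grasp point (between the pads) lies 19 mm behind it; z points along the fingers, y is the line along which they close (so a half turn about z gives the same grasp; the last joint's range is limited). The gripper opens to 88 mm and grips with 3 to 60 N. Pads are 18 mm wide; open, the fingers measure 123 mm over their backs; the gripper's body (75 mm by 187 mm) begins 45 mm behind the grasp point.
Start: joints at [-1.081, 0.689, -0.195, 1.565, 0.157, 0.902, -0.215], TCP at [0.275, 0.561, 0.239] pointing down, gripper open.
Joint ranges: [-3.01, 3.01], [-0.46, 2.08], [-1.47, 1.51], [0.13, 2.56], [-1, 4.14], [0.04, 2.09], [-2.66, 2.66]. Speed limits (rad/s): [2.57, 2.57, 3.14, 3.14, 3.14, 3.14, 3.14].

### API

Orientations are given as a unit quaternion [x, y, z, w].
In Python, from plant import get_state, viewer, workorder gives the robot as it stands. The module is installed in compiled form; this text tells all that it offers.
- The arm moves only by the tool step_arm, never from a script. Its argument "motion" is a list of rows, each an object of numbers: "wx", "wy", "wz": the turn, a rotation vector about the tool's x, y, z each as a share of 180 degrees, from -1 to 1; "dx", "dy", "dz": the shift along the tool's x, y, z each as a share of 8 cm, from -1 to 1; "claw": the finger opening in mm, from 0 to 88.1. A call has 1 to 8 rows; each row is the pose to reach, as a shift and turn from the pose commanded when the call began, along the tool's axes at that moment, turning the shorter way round; what a row does not reach only later rows make up. A row lasts 1/10 s, in which the tool goes at most 50 mm and 8.59 degrees, less where a joint would pass 70% of its speed; a pose out of reach is approached as far as the arm can. A call with a number of a shift or a turn outside -1 to 1 is refused whole. A call with a gripper value outside its range is refused whole. The fingers move at their own pace and stop on an object; "force" is the grip in N (left out, the last holds). Time passes only in rows, so rows that repeat a pose let the fingers close. It gives the time, the measured TCP pose, the force, the opening and the grip force at its end, in the units of the state.
- get_state(): the state, without advancing time (a new reading comes with each control period).
- viewer.snapshot(name): name is "scene" or "top"; returns (picture, depth): 480x640x3 uint8, red, green, blue; 480x640 float32, m along the optical axis (not along the pixel's ray), 0 where there is no reading.
- viewer.calibration(name): a dict with "vfov" (degrees; the focal length in pixels is half the picture's height over the tangent of half this angle, whatever the lens; pixels are square), "cx", "cy" (the principal point, pixels), "extrinsics" (4x4, takes a point from camera to world coordinates). Camera axes: x right, y down, z forward; pixel columns grow to the right and rows downward; lengths in m; the calibration is good to about 2 mm. A picture is of the moment at which its call begins. calibration takes no time and is no camera call.
- workorder.finish_job(): hands the job in; it is judged then, once.
The state is a dict: "clock": time; "q": joint angles; "qd": joint speeds; "joint_torque": joint torques, N m; "tool_pos": TCP position; "eef_rot": TCP orientation; "contact_force": force on the tool from outside, world axes, zero at the start; "moment": the same for the moment, N m; "opening": opening from 0.0 (shut) to 1.0 (fully open); "finger_force": force on a finger pad.
Only numpy, scipy, OpenCV 4.12 (cv2) and the standard library are available. Lean on these libraries where they do the work, as an engineer would, in place of code of your own. Each camera call takes 0.05 s, during which the arm holds its last target. There are 200 camera calls.

### The job

Before the green-banded keg is gift-packed, let its pressure off: unscrew the small knurled lock nut on its valve all the way (anticlockwise), then with the closed fingers gently press the freed steel tip fully down, hold it there for two seconds and let it spring back up. Leave the nut unscrewed, do not lean hard on the slender valve, do not touch the red-banded keg, and disturb nothing else on the table.

Things in the scene. Friction and masses are not known exactly. Their poses are not given: they have to be found in the camera images.
- keg: the keg to vent: an upright 2-litre stainless mini-keg with GREEN bands, 125 mm across, fixed to the table; origin under its foot, z up. Black cap, flat top 200 mm above the origin, 54 mm across; on its centre stands the valve
- other_keg: the twin keg with RED bands, same size and valve, fixed; must not be touched. Origin under its foot
- stem_foot (a point): foot of the valve: centre of the black cap's top, 200 mm above the keg's foot; z along the valve. Upwards from here: brass sleeve, 13 mm thick, 12 mm tall; brass tube, 9 mm thick, top 34 to 44 mm above the foot; then nut and tip. How far the tube stands out differs each start and is NOT measured: find it by lightly touching the tip from above, or by sight; it stays so during the job
- stem: the valve's brass sleeve, with tube, nut and tip above it; origin and axes as stem_foot. It sits in a rubber grommet, so the whole valve leans about its foot when pushed sideways (4 N m/rad, about 2 N per mm at the nut) and springs back, but it is spoilt if leant over by more than 0.10 rad (4 mm at the nut)
- nut (a joint): turn of the knurled brass lock nut, rad: 0 tight (start), its underside on the tube's top; grows as it is unscrewed, anticlockwise from above, to a stop at 4.2 (two thirds of a turn). The nut is 14 mm in diameter, 12 mm tall, threaded on the valve pin, and rises 1.27 mm along it per rad. Stiff: 0.06 N m; stays where left
- pin (a joint): how far the valve pin (carrying the nut) is pressed down, m: 0 up (start). Its end, the bare steel tip, 7 mm thick, tops out 26 mm above the tube. Spring: 2 N plus 0.4 N per mm. It sinks only until the nut meets the tube (0 with the nut tight, 5.3 mm with it fully unscrewed): a firm stop, about 5 N per mm. Held there with 4 to 7 N; the slim tip bends and is spoilt above 10 N
- honey: an amber honey jar with a brass lid, 68 mm across, 85 mm tall; origin under its foot (bystander)
- ribbon: a reel of gold ribbon lying flat, 72 mm across, 30 mm tall; origin under its centre (bystander)
- dust_cap: the green keg's small plastic dust cap, already taken off, 24 mm across, 22 mm tall; origin under its centre (bystander)
- wrench: a steel wrench lying on the table; origin under its middle (bystander)
- tumbler: a white ceramic tumbler, 72 mm across, 95 mm tall; origin under its foot (bystander)
- sweets: a small cardboard box of sweets, 90 x 90 x 50 mm; origin under its centre (bystander)

How it is judged:
On the way, in this order (a step that is already met when the one before it is completed fails the run):
1. the lock nut is unscrewed by at least 3.8 rad (value of joint nut above 3.8 rad), for 0.1 s.
2. the fingers, on the tip itself, keep it pressed down at least 4.7 mm for 1.5 s (value of joint pin above 0.0047 m and contact force between valve_tip_c0 and the fingers above 1 N), for 1.5 s.
At the end, for the whole second after the job is handed in: the nut is unscrewed by over 3.7 rad, the pin is back up (within 1 mm), the stem stands upright within 0.03 rad, and the arm is clear of the keg (value of joint nut above 3.7 rad and value of joint pin below 0.001 m and angle between stem_foot's own z axis and vertical below 0.03 rad and contact force between keg and the arm below 0.1 N); the robot touches nothing.
It fails at once if the valve tip is pressed with more than 10 N (contact force between valve_tip_c0 and anything else above 10 N).
It fails at once if the valve stem is leant over by more than 0.10 rad (angle between stem_foot's own z axis and vertical above 0.1 rad).
It fails at once if the red-banded keg is touched (over 1 N) (contact force between other_keg and the arm above 1 N).
It fails at once if anything else on the table is moved by more than 20 mm (distance of any of honey, ribbon, dust_cap, wrench, tumbler, sweets from where it was at the start of the episode above 0.02 m).
It also fails if it takes over 72 s, if anything falls off the work surface, if the arm or the gripper's body presses on something with over 40 N, if the wrist force passes 120 N, or if a joint passes its speed limit or range.

## Working session

There is one attempt and no reset: what is moved stays moved. The work goes in short steps, Python scripts to look and compute and a tool call to move; the robot and the scene stay as the last step left them, time stands still between calls to the robot, and variables do not carry over. Pictures are saved under pics/ and viewed, at most 10 in all, crops included, and the job is handed in when it is done.

Besides the shell and the picture viewer there is one more tool, called after ">>>" by a JSON object that holds its "fn" and its "kwargs". step_arm: Moves the arm, as the interface text tells. Shift numbers are shares of 8 cm and turn numbers shares of 180 degrees, none past 1 either way. Its arguments: {"type":"object","properties":{"motion":{"type":"array","items":{"type":"object","properties":{"wx":{"type":"number","minimum":-1,"maximum":1},"wy":{"type":"number","minimum":-1,"maximum":1},"wz":{"type":"number","minimum":-1,"maximum":1},"dx":{"type":"number","minimum":-1,"maximum":1},"dy":{"type":"number","minimum":-1,"maximum":1},"dz":{"type":"number","minimum":-1,"maximum":1},"claw":{"type":"number"}}}},"force":{"type":"number"}},"required":["motion"]}

```bash
mkdir -p pics; cat > h.py <<'E'
import numpy as np, cv2
from plant import get_state, viewer, workorder
from scipy.spatial.transform import Rotation as R
def cal(n):
    c=viewer.calibration(n); return 240/np.tan(np.radians(c["vfov"]/2)),c["cx"],c["cy"],np.array(c["extrinsics"])
def pt(n,d,u,v):
    f,cx,cy,T=cal(n); return (T@[(u-cx)/f*d,(v-cy)/f*d,d,1])[:3]
def ray(n,u,v,z):
    f,cx,cy,T=cal(n); r=T[:3,:3]@[(u-cx)/f,(v-cy)/f,1]; o=T[:3,3]; return o+r*(z-o[2])/r[2]
def proj(n,p):
    f,cx,cy,T=cal(n); q=np.linalg.inv(T)@np.append(p,1); return f*q[0]/q[2]+cx,f*q[1]/q[2]+cy
def snap(n,name):
    p,d=viewer.snapshot(n); cv2.imwrite(f"pics/{name}.png",p[:,:,::-1]); np.save(f"pics/{name}.npy",d); return p,d
E
python3 - <<'E'
from h import *
for n in("scene","top"): snap(n,n+"0"); print(n,cal(n))
s=get_state(); print(s)
E
```

```text
scene (np.float64(445.9283975707377), 317.82589846798254, 244.42701641683027, array([[-0.70467212,  0.54322104, -0.45645164,  0.96765718],
       [ 0.70931109,  0.52323967, -0.47233253,  0.47774501],
       [-0.01774736, -0.65660578, -0.75402512,  0.93776664],
       [ 0.        ,  0.        ,  0.        ,  1.        ]]))
top (np.float64(457.9325052562413), 328.7923346440518, 252.55296098461915, array([[-0.01931059, -0.98379121,  0.17827495,  0.27311679],
       [-0.99978229,  0.01759088, -0.01122217, -0.02470839],
       [ 0.00790426, -0.17845284, -0.98391672,  1.41989296],
       [ 0.        ,  0.        ,  0.        ,  1.        ]]))
{'clock': 0.1, 'q': array([-1.08124629,  0.68989933, -0.19451762,  1.56622543,  0.15733395,
        0.90253462, -0.21509489]), 'qd': array([-0.00095114, -0.00173816, -0.00058245, -0.00194459,  0.00157772,
        0.0010944 , -0.00133825]), 'joint_torque': array([-4.69127655e-03, -5.28497779e+01, -1.27163865e+00, -1.53840923e+01,
       -5.24606032e-02,  1.92992862e-03,  6.35222955e-05]), 'tool_pos': array([0.27488364, 0.56066965, 0.23799458]), 'eef_rot': array([ 2.25859791e-01,  9.74159461e-01, -8.28543311e-04, -1.12876952e-04]), 'contact_force': array([ 0.56046973, -0.27738045,  0.36869012]), 'moment': array([-0.01833513,  0.0084686 ,  0.01438942]), 'finger_force': 0.0, 'opening': 1.00095064509908}
```

View pics/scene0.png

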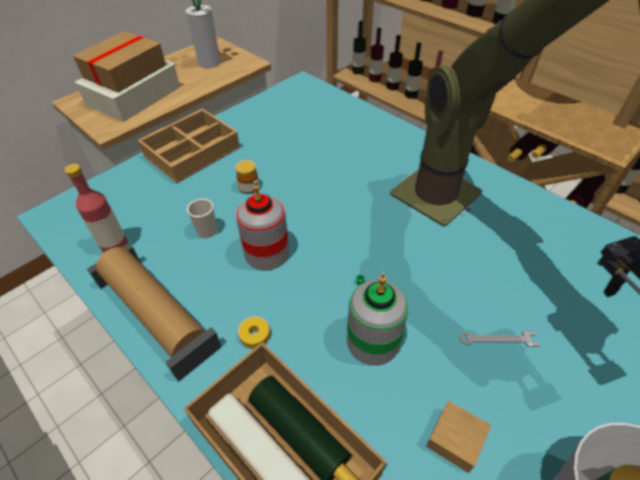

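View pics/top0.png

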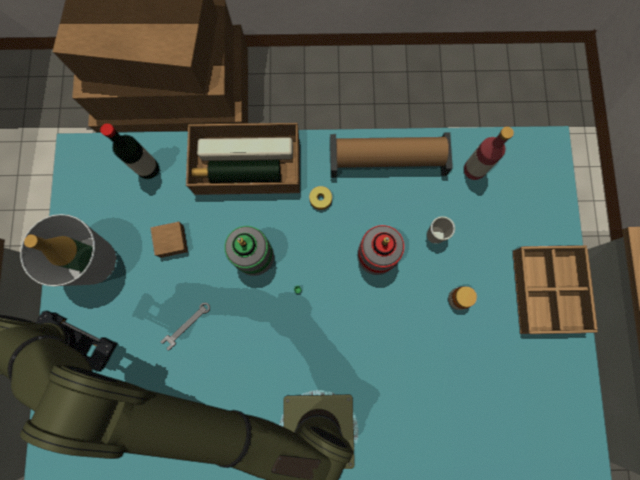

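The scene view shows the green keg's valve at about (382,283). The top view shows it at about (243,243), and the red keg at about (385,242). Next I'll enlarge the valve.

```bash
python3 - <<'E'
from h import *
a=cv2.imread("pics/scene0.png")[262:312,350:415]; b=cv2.imread("pics/top0.png")[220:270,210:275]
cv2.imwrite("pics/c0.png",np.hstack([cv2.resize(x,None,fx=6,fy=6,interpolation=cv2.INTER_CUBIC) for x in(a,b)]))
d=np.load("pics/scene0.npy"); e=np.load("pics/top0.npy")
P=np.array([pt("top",e[v,u],u,v) for v in range(215,275) for u in range(215,280)])
for lo,hi in((.192,.208),(.215,.235),(.238,.29)):
    m=(P[:,2]>lo)&(P[:,2]<hi); print("top",lo,m.sum(),P[m].mean(0) if m.any() else 0,P[m].max(0),P[m].min(0))
P=np.array([pt("scene",d[v,u],u,v) for v in range(262,312) for u in range(350,415)])
for lo,hi in((.192,.208),(.215,.235),(.238,.29)):
    m=(P[:,2]>lo)&(P[:,2]<hi); print("sc",lo,m.sum(),P[m].mean(0) if m.any() else 0,P[m].max(0),P[m].min(0))
E
```

```text
Traceback (most recent call last):
  File "h.py", line 7, in pt
    f,cx,cy,T=cal(n); return (T@[(u-cx)/f*d,(v-cy)/f*d,d,1])[:3]
              ~~~^^^
  File "h.py", line 5, in cal
    c=viewer.calibration(n); return 240/np.tan(np.radians(c["vfov"]/2)),c["cx"],c["cy"],np.array(c["extrinsics"])
ValueError: time passes only in moves, steps and waits
```

View pics/c0.png

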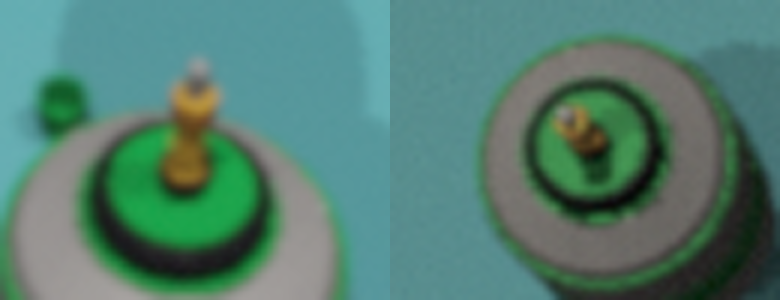

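```bash
python3 - <<'E'
s=open('h.py').read().replace("def cal(n):","import functools\n@functools.lru_cache\ndef cal(n):"); open('h.py','w').write(s)
E
python3 - <<'E'
from h import *
e=np.load("pics/top0.npy"); d=np.load("pics/scene0.npy")
def cloud(n,D,u0,u1,v0,v1):
    return np.array([pt(n,D[v,u],u,v) for v in range(v0,v1) for u in range(u0,u1) if D[v,u]>0])
for n,P in(("top",cloud("top",e,215,280,215,275)),("sc",cloud("scene",d,350,415,262,312))):
  for lo,hi in((.192,.208),(.215,.232),(.236,.25),(.25,.29)):
    m=(P[:,2]>lo)&(P[:,2]<hi)
    if m.any(): print(n,lo,m.sum(),P[m].mean(0).round(4),P[m].max(0).round(4),P[m].min(0).round(4))
for z in(.255,.26,.265,.27): print(z,ray("scene",383.2,272.8,z)[:2],ray("top",239.4,239.3,z)[:2])
print("cap",ray("top",244.2,244.2,.2), ray("scene",380.7,294,.2))
print("red",ray("top",385,243,.2))
for v in range(270,300,1): print(v,[round(float(x),3) for x in d[v,378:388]])
E
```

```text
top 0.192 341 [0.5215 0.1924 0.2003] [0.5535 0.2251 0.2077] [0.4922 0.1642 0.1922]
top 0.215 8 [0.5194 0.1907 0.222 ] [0.5242 0.1953 0.2302] [0.5157 0.1879 0.2166]
top 0.236 10 [0.5208 0.1927 0.2478] [0.5305 0.2009 0.2499] [0.5155 0.1876 0.2449]
top 0.25 19 [0.522  0.1931 0.2562] [0.5269 0.2004 0.2698] [0.517  0.1871 0.2501]
sc 0.192 553 [0.5316 0.1983 0.1997] [0.5568 0.2258 0.2078] [0.4966 0.1641 0.1924]
sc 0.215 28 [0.5291 0.1965 0.2234] [0.5314 0.2005 0.2311] [0.5238 0.1906 0.215 ]
sc 0.236 36 [0.5294 0.1968 0.2461] [0.534  0.2024 0.2499] [0.5198 0.1878 0.2372]
sc 0.25 36 [0.5273 0.1952 0.257 ] [0.5321 0.2013 0.2667] [0.5223 0.1881 0.2501]
0.255 [0.51852971 0.1912191 ] [0.52327509 0.1932687 ]
0.26 [0.52181874 0.19331737] [0.52220135 0.19233309]
0.265 [0.52510776 0.19541564] [0.52112762 0.19139748]
0.27 [0.52839679 0.19751391] [0.52005388 0.19046187]
cap [0.52127221 0.19035293 0.2       ] [0.52703733 0.19833909 0.2       ]
red [ 0.51782154 -0.19202184  0.2       ]
270 [1.183, 1.181, 1.181, 1.18, 1.179, 1.18, 1.183, 1.181, 1.178, 1.18]
271 [1.182, 1.181, 1.177, 1.178, 1.177, 1.177, 
[... 1381 characters left out ...]
8, 0.88, 0.879, 0.883, 0.894, 0.895, 0.895]
291 [0.882, 0.88, 0.879, 0.879, 0.882, 0.88, 0.881, 0.892, 0.894, 0.894]
292 [0.877, 0.879, 0.877, 0.88, 0.879, 0.88, 0.884, 0.893, 0.89, 0.891]
293 [0.88, 0.88, 0.877, 0.876, 0.878, 0.88, 0.89, 0.891, 0.888, 0.891]
294 [0.881, 0.879, 0.878, 0.878, 0.882, 0.89, 0.89, 0.887, 0.888, 0.891]
295 [0.886, 0.889, 0.887, 0.887, 0.886, 0.889, 0.888, 0.89, 0.885, 0.887]
296 [0.885, 0.888, 0.885, 0.884, 0.887, 0.888, 0.883, 0.887, 0.884, 0.886]
297 [0.886, 0.882, 0.885, 0.886, 0.881, 0.885, 0.881, 0.883, 0.883, 0.884]
298 [0.881, 0.882, 0.883, 0.882, 0.88, 0.879, 0.884, 0.879, 0.881, 0.88]
299 [0.88, 0.88, 0.879, 0.88, 0.878, 0.878, 0.879, 0.881, 0.88, 0.879]
```

The crop shows the tip at scene (383,272.8) and top (239.3,239.3), so the valve is near (0.522, 0.193) with its top at about 0.262. First I'll lift, then travel there.

>>> {"fn": "step_arm", "kwargs": {"motion": [{"dz": -0.5}, {"dz": -1}, {"dx": -0.3, "dy": -0.17, "dz": -1}, {"dx": -0.6, "dy": -0.35, "dz": -1}, {"dx": -0.96, "dy": -0.555, "dz": -1}, {"dx": -0.96, "dy": -0.555, "dz": -1}]}}

```text
$.motion[0]: bad value
```

>>> {"fn": "step_arm", "kwargs": {"motion": [{"dx": -0.48, "dy": -0.28}, {"dx": -0.96, "dy": -0.555}, {"dx": -0.96, "dy": -0.555}]}}

```text
$.motion[0]: bad value
```

>>> {"fn": "step_arm", "kwargs": {"motion": [{"dx": -0.48, "dy": -0.28}, {"dx": -0.96, "dy": -0.555}, {"dx": -0.96, "dy": -0.555}]}}

```text
$.motion[0]: bad value
```

>>> {"fn": "step_arm", "kwargs": {"motion": [{"dx": 0, "dy": 0, "dz": -0.5, "wx": 0, "wy": 0, "wz": 0, "claw": 88}, {"dx": 0, "dy": 0, "dz": -1, "wx": 0, "wy": 0, "wz": 0, "claw": 88}, {"dx": -0.3, "dy": -0.17, "dz": -1, "wx": 0, "wy": 0, "wz": 0, "claw": 88}, {"dx": -0.6, "dy": -0.35, "dz": -1, "wx": 0, "wy": 0, "wz": 0, "claw": 88}, {"dx": -0.96, "dy": -0.555, "dz": -1, "wx": 0, "wy": 0, "wz": 0, "claw": 88}, {"dx": -0.96, "dy": -0.555, "dz": -1, "wx": 0, "wy": 0, "wz": 0, "claw": 88}]}}

```text
clock: 0.7
tool_pos: [0.3287, 0.4826, 0.3184]
eef_rot: [0.23, 0.973, -0.002, 0.002]
contact_force: [-0.0, -0.4, -0.0]
opening: 1.003
finger_force: 0.0
```

>>> {"fn": "step_arm", "kwargs": {"motion": [{"dx": -0.48, "dy": -0.28, "dz": 0, "wx": 0, "wy": 0, "wz": 0, "claw": 88}, {"dx": -0.96, "dy": -0.555, "dz": 0, "wx": 0, "wy": 0, "wz": 0, "claw": 88}, {"dx": -0.96, "dy": -0.555, "dz": 0, "wx": 0, "wy": 0, "wz": 0, "claw": 88}]}}

```text
clock: 1.0
tool_pos: [0.3786, 0.4076, 0.3182]
eef_rot: [0.231, 0.973, -0.002, 0.002]
contact_force: [-0.5, -0.4, 0.3]
opening: 1.002
finger_force: 0.0
```

>>> {"fn": "step_arm", "kwargs": {"motion": [{"dx": -0.48, "dy": -0.28, "dz": 0, "wx": 0, "wy": 0, "wz": 0, "claw": 88}, {"dx": -0.96, "dy": -0.555, "dz": 0, "wx": 0, "wy": 0, "wz": 0, "claw": 88}, {"dx": -0.96, "dy": -0.555, "dz": 0, "wx": 0, "wy": 0, "wz": 0, "claw": 88}]}}

```text
clock: 1.3
tool_pos: [0.4275, 0.3341, 0.3183]
eef_rot: [0.231, 0.973, -0.002, 0.001]
contact_force: [0.6, -0.1, 0.4]
opening: 0.996
finger_force: 0.0
```

>>> {"fn": "step_arm", "kwargs": {"motion": [{"dx": -0.48, "dy": -0.28, "dz": 0, "wx": 0, "wy": 0, "wz": 0, "claw": 88}, {"dx": -0.96, "dy": -0.555, "dz": 0, "wx": 0, "wy": 0, "wz": 0, "claw": 88}, {"dx": -0.96, "dy": -0.555, "dz": 0, "wx": 0, "wy": 0, "wz": 0, "claw": 88}]}}

```text
clock: 1.6
tool_pos: [0.4764, 0.2605, 0.3183]
eef_rot: [0.231, 0.973, -0.002, 0.001]
contact_force: [-0.5, -0.5, 0.5]
opening: 1.002
finger_force: 0.0
```

```bash
python3 - <<'E'
from h import *
s=get_state(); print(s['clock'],s['tool_pos'],s['q'],s['eef_rot'])
E
```

```text
1.6 [0.47644703 0.2604984  0.31827054] [-0.45945394  0.48761072 -0.20398976  1.70582871  0.12154804  0.96154435
  0.39447976] [ 0.23098779  0.97295378 -0.00195134  0.00132898]
```

>>> {"fn": "step_arm", "kwargs": {"motion": [{"dx": -0.4, "dy": -0.25, "dz": 0, "wx": 0, "wy": 0, "wz": 0, "claw": 88}, {"dx": -0.89, "dy": -0.5, "dz": 0, "wx": 0, "wy": 0, "wz": 0, "claw": 50}, {"dx": -0.89, "dy": -0.5, "dz": 0, "wx": 0, "wy": 0, "wz": 0, "claw": 50}, {"dx": -0.89, "dy": -0.5, "dz": 0, "wx": 0, "wy": 0, "wz": 0, "claw": 50}, {"dx": -0.89, "dy": -0.5, "dz": 0, "wx": 0, "wy": 0, "wz": 0, "claw": 50}]}}

```text
clock: 2.1
tool_pos: [0.5181, 0.2014, 0.3186]
eef_rot: [0.225, 0.974, 0.001, -0.001]
contact_force: [1.3, 0.3, 0.4]
opening: 0.665
finger_force: 0.0
```

```bash
python3 - <<'E'
from h import *
p,d=snap("scene","s1"); snap("top","t1")
a=cv2.imread("pics/s1.png")[200:330,310:460]; b=cv2.imread("pics/t1.png")[200:290,190:290]
cv2.imwrite("pics/c1.png",np.hstack([cv2.resize(a,(600,520),interpolation=3)]))
s=get_state(); print(s['clock'],s['tool_pos'],s['q'],R.from_quat(s['eef_rot']).as_matrix().round(4),s['contact_force'],s['opening'])
T=s['tool_pos']; print(proj("scene",T),proj("top",T))
E
```

```text
2.2 [0.5180886  0.20126822 0.31870767] [-0.32477258  0.50587753 -0.20704361  1.66897211  0.11895341  0.97917899
  0.54511381] [[-8.993e-01  4.373e-01 -6.000e-04]
 [ 4.373e-01  8.993e-01  1.000e-03]
 [ 9.000e-04  6.000e-04 -1.000e+00]] [-0.09826502  0.23386758 -0.29545815] 0.5713893297797599
(np.float64(390.98800414252923), np.float64(254.2053066096367)) (np.float64(231.32605835501363), np.float64(236.05503530847264))
```

View pics/c1.png

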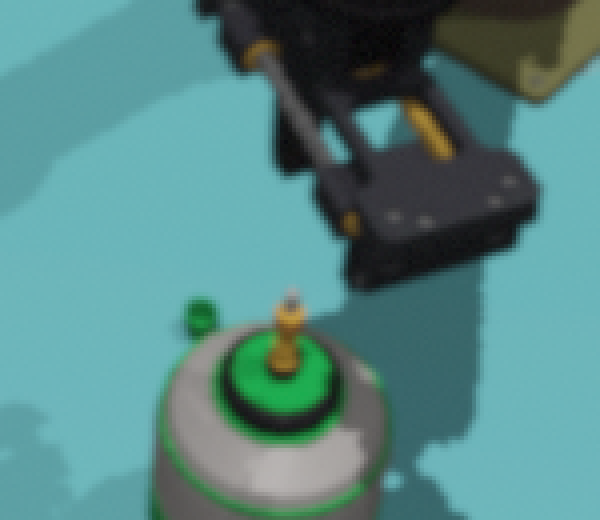

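The crop shows the valve upright under the gripper, with the nut at about crop (290,318). The arm settled 9 mm short of it, so I'll correct and descend around the valve.

>>> {"fn": "step_arm", "kwargs": {"motion": [{"dx": -0.09, "dy": -0.075, "dz": 0, "wx": 0, "wy": 0, "wz": 0, "claw": 40}, {"dx": -0.09, "dy": -0.075, "dz": 0.1, "wx": 0, "wy": 0, "wz": 0, "claw": 40}, {"dx": -0.09, "dy": -0.075, "dz": 0.35, "wx": 0, "wy": 0, "wz": 0, "claw": 40}, {"dx": -0.09, "dy": -0.075, "dz": 0.6, "wx": 0, "wy": 0, "wz": 0, "claw": 40}, {"dx": -0.09, "dy": -0.075, "dz": 0.85, "wx": 0, "wy": 0, "wz": 0, "claw": 40}, {"dx": -0.09, "dy": -0.075, "dz": 1, "wx": 0, "wy": 0, "wz": 0, "claw": 40}, {"dx": -0.09, "dy": -0.075, "dz": 1, "wx": 0, "wy": 0, "wz": 0, "claw": 40}]}}

```text
clock: 2.9
tool_pos: [0.5218, 0.1902, 0.237]
eef_rot: [0.226, 0.974, -0.001, -0.001]
contact_force: [-0.4, -0.5, -1.0]
opening: 0.452
finger_force: 0.0
```

```bash
python3 - <<'E'
from h import *
p,d=snap("scene","s2"); p,e=snap("top","t2")
a=cv2.imread("pics/s2.png")[220:320,330:430]; b=cv2.imread("pics/t2.png")[200:290,190:290]
cv2.imwrite("pics/c2.png",cv2.resize(a,(600,600),interpolation=3))
s=get_state(); print(s['clock'],s['tool_pos'],s['q'][6],R.from_quat(s['eef_rot']).as_matrix().round(4),s['contact_force'],s['opening'])
E
```

```text
3.0 [0.52314723 0.19083673 0.23895179] 0.5323737902310648 [[-8.979e-01  4.402e-01  3.000e-04]
 [ 4.402e-01  8.979e-01  2.000e-04]
 [-2.000e-04  4.000e-04 -1.000e+00]] [-0.50120242 -0.49855817  0.28252536] 0.4564943185099623
```

View pics/c2.png

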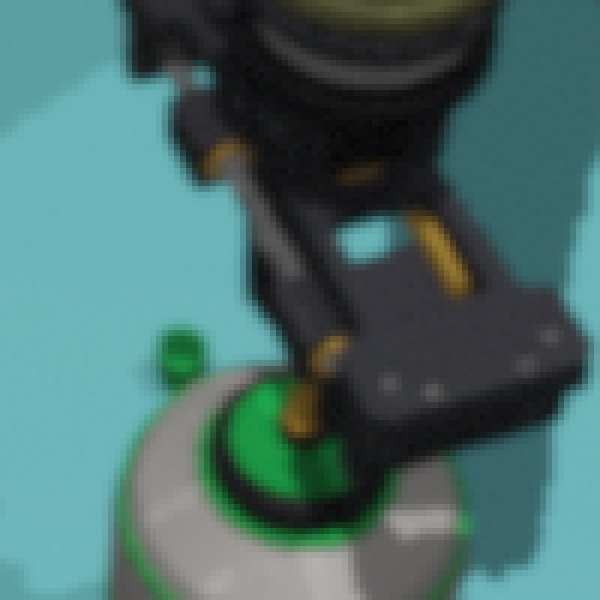

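```bash
python3 - <<'E'
from h import *
s=get_state(); d=np.load("pics/s2.npy"); M=R.from_quat(s['eef_rot']).as_matrix()
for cx,cy in((385,440),(570,370),(350,370),(520,300),(470,380),(430,270),(330,350),(280,270),(300,390),(300,415),(350,440)):
    u,v=330+cx/6,220+cy/6; D=np.median(d[int(v):int(v)+2,int(u):int(u)+2]); P=pt("scene",D,u,v)
    print((cx,cy),P.round(3),"tool mm",(M.T@(P-s['tool_pos'])*1000).round())
e=np.load("pics/t2.npy")
P=np.array([pt("top",e[v,u],u,v) for v in range(180,300) for u in range(180,300) if e[v,u]>0])
Q=(P-s['tool_pos'])@M*1000
for lo,hi in((-200,-120),(-120,-80),(-80,-40),(-40,-5)):
    m=(Q[:,2]>lo)&(Q[:,2]<hi); print(lo,m.sum(),Q[m].min(0).round(),Q[m].max(0).round())
E
```

```text
(385, 440) [0.587 0.262 0.328] tool mm [-26.  92. -89.]
(570, 370) [0.539 0.287 0.338] tool mm [ 28.  94. -99.]
(350, 370) [0.585 0.246 0.343] tool mm [ -31.   76. -104.]
(520, 300) [0.534 0.265 0.344] tool mm [  23.   72. -106.]
(470, 380) [0.565 0.272 0.343] tool mm [  -2.   91. -104.]
(430, 270) [0.53  0.233 0.326] tool mm [ 13.  41. -87.]
(330, 350) [0.577 0.233 0.333] tool mm [-29.  62. -94.]
(280, 270) [0.554 0.198 0.318] tool mm [-25.  20. -79.]
(300, 390) [0.53  0.196 0.231] tool mm [-4.  8.  8.]
(300, 415) [0.53  0.197 0.217] tool mm [-3.  8. 22.]
(350, 440) [0.591 0.253 0.324] tool mm [-33.  86. -85.]
-200 23 [ -32.  -40. -155.] [ -22.  -24. -142.]
-120 262 [ -32.  -95. -112.] [ 36.  92. -81.]
-80 2 [-31. -51. -74.] [-30. -50. -64.]Traceback (most recent call last):
  File "<stdin>", line 10, in <module>
    return umr_minimum(a, axis, None, out, keepdims, initial, where)
ValueError: zero-size array to reduction operation minimum which has no identity
```

The depth shows the visible block is the gripper's body, centred on the tool, and the valve is within 3 mm of the tool axis. Next I'll lower and close lightly to centre by force.

>>> {"fn": "step_arm", "kwargs": {"force": 3, "motion": [{"dx": 0, "dy": 0, "dz": 0.1, "wx": 0, "wy": 0, "wz": 0, "claw": 30}, {"dx": 0, "dy": 0, "dz": 0.17, "wx": 0, "wy": 0, "wz": 0, "claw": 24}, {"dx": 0, "dy": 0, "dz": 0.17, "wx": 0, "wy": 0, "wz": 0, "claw": 20}, {"dx": 0, "dy": 0, "dz": 0.17, "wx": 0, "wy": 0, "wz": 0, "claw": 16}, {"dx": 0, "dy": 0, "dz": 0.17, "wx": 0, "wy": 0, "wz": 0, "claw": 10}, {"dx": 0, "dy": 0, "dz": 0.17, "wx": 0, "wy": 0, "wz": 0, "claw": 10}, {"dx": 0, "dy": 0, "dz": 0.17, "wx": 0, "wy": 0, "wz": 0, "claw": 10}, {"dx": 0, "dy": 0, "dz": 0.17, "wx": 0, "wy": 0, "wz": 0, "claw": 10}]}}

```text
clock: 3.8
tool_pos: [0.5233, 0.1915, 0.2254]
eef_rot: [0.226, 0.974, 0.001, 0.0]
contact_force: [0.4, 3.3, -1.3]
opening: 0.154
finger_force: 3.0
```

```bash
cat > st.py <<'E'
from h import *
s=get_state(); M=R.from_quat(s['eef_rot']).as_matrix()
print(s['clock'],"pos",s['tool_pos'].round(4),"q7",s['q'][6].round(3),"yaw",np.degrees(np.arctan2(M[1,1],M[0,1])).round(1),"F",s['contact_force'].round(2),"Ftool",(M.T@s['contact_force']).round(2),"M",s['moment'].round(3),"open mm",round(s['opening']*88.1,1),"ff",s['finger_force'])
E
python3 st.py
```

```text
3.8 pos [0.5233 0.1915 0.2254] q7 0.527 yaw 63.9 F [ 0.41  3.33 -1.28] Ftool [1.1  3.17 1.28] M [ 0.726 -0.274 -0.003] open mm 13.6 ff 3.0068344110623
```

>>> {"fn": "step_arm", "kwargs": {"motion": [{"dx": 0, "dy": 0.02, "dz": 0, "wx": 0, "wy": 0, "wz": 0, "claw": 10}, {"dx": 0, "dy": 0.02, "dz": 0, "wx": 0, "wy": 0, "wz": 0, "claw": 10}, {"dx": 0, "dy": 0.02, "dz": 0, "wx": 0, "wy": 0, "wz": 0, "claw": 10}, {"dx": 0, "dy": 0.02, "dz": 0, "wx": 0, "wy": 0, "wz": 0, "claw": 10}]}}

```text
clock: 4.2
tool_pos: [0.5236, 0.192, 0.2251]
eef_rot: [0.226, 0.974, -0.0, -0.0]
contact_force: [0.5, 2.5, -0.6]
opening: 0.153
finger_force: 3.0
```

```bash
python3 st.py
```

```text
4.2 pos [0.5236 0.192  0.2251] q7 0.525 yaw 63.9 F [ 0.46  2.55 -0.56] Ftool [0.71 2.49 0.56] M [ 0.398 -0.112  0.017] open mm 13.5 ff 2.982324371114373
```

>>> {"fn": "step_arm", "kwargs": {"motion": [{"dx": 0, "dy": 0.02, "dz": 0, "wx": 0, "wy": 0, "wz": 0, "claw": 10}, {"dx": 0, "dy": 0.02, "dz": 0, "wx": 0, "wy": 0, "wz": 0, "claw": 10}, {"dx": 0, "dy": 0.02, "dz": 0, "wx": 0, "wy": 0, "wz": 0, "claw": 10}, {"dx": 0, "dy": 0.02, "dz": 0, "wx": 0, "wy": 0, "wz": 0, "claw": 10}]}}

```text
clock: 4.6
tool_pos: [0.5241, 0.193, 0.225]
eef_rot: [0.226, 0.974, -0.0, -0.0]
contact_force: [-0.2, 0.9, 0.3]
opening: 0.149
finger_force: 3.0
```

```bash
python3 st.py
```

```text
4.6 pos [0.5241 0.193  0.225 ] q7 0.524 yaw 63.9 F [-0.24  0.92  0.33] Ftool [ 0.62  0.72 -0.33] M [-0.034  0.129 -0.035] open mm 13.1 ff 2.988509642891586
```

>>> {"fn": "step_arm", "kwargs": {"motion": [{"dx": 0, "dy": 0.005, "dz": 0, "wx": 0, "wy": 0, "wz": 0, "claw": 30}, {"dx": 0, "dy": 0.005, "dz": 0, "wx": 0, "wy": 0, "wz": 0, "claw": 30}, {"dx": 0, "dy": 0.005, "dz": 0, "wx": 0, "wy": 0, "wz": 0.045, "claw": 30}, {"dx": 0, "dy": 0.005, "dz": 0, "wx": 0, "wy": 0, "wz": 0.09, "claw": 30}, {"dx": 0, "dy": 0.005, "dz": 0, "wx": 0, "wy": 0, "wz": 0.135, "claw": 30}, {"dx": 0, "dy": 0.005, "dz": 0, "wx": 0, "wy": 0, "wz": 0.18, "claw": 30}, {"dx": 0, "dy": 0.005, "dz": 0, "wx": 0, "wy": 0, "wz": 0.22, "claw": 30}, {"dx": 0, "dy": 0.005, "dz": 0, "wx": 0, "wy": 0, "wz": 0.25, "claw": 30}]}}

```text
clock: 5.4
tool_pos: [0.5245, 0.194, 0.2251]
eef_rot: [0.583, 0.812, 0.0, 0.0]
contact_force: [0.7, -0.2, -0.1]
opening: 0.343
finger_force: 0.0
```

>>> {"fn": "step_arm", "kwargs": {"motion": [{"dx": 0, "dy": 0, "dz": 0, "wx": 0, "wy": 0, "wz": 0.045, "claw": 30}, {"dx": 0, "dy": 0, "dz": 0, "wx": 0, "wy": 0, "wz": 0.09, "claw": 30}, {"dx": 0, "dy": 0, "dz": 0, "wx": 0, "wy": 0, "wz": 0.135, "claw": 30}, {"dx": 0, "dy": 0, "dz": 0, "wx": 0, "wy": 0, "wz": 0.18, "claw": 30}, {"dx": 0, "dy": 0, "dz": 0, "wx": 0, "wy": 0, "wz": 0.22, "claw": 30}, {"dx": 0, "dy": 0, "dz": 0, "wx": 0, "wy": 0, "wz": 0.25, "claw": 30}, {"dx": 0, "dy": 0, "dz": 0, "wx": 0, "wy": 0, "wz": 0.25, "claw": 30}]}}

```text
clock: 6.1
tool_pos: [0.5245, 0.1941, 0.2251]
eef_rot: [0.849, 0.529, -0.0, 0.0]
contact_force: [0.2, 0.0, -0.2]
opening: 0.341
finger_force: 0.0
```

>>> {"fn": "step_arm", "kwargs": {"force": 3, "motion": [{"dx": 0, "dy": 0, "dz": 0, "wx": 0, "wy": 0, "wz": 0, "claw": 24}, {"dx": 0, "dy": 0, "dz": 0, "wx": 0, "wy": 0, "wz": 0, "claw": 20}, {"dx": 0, "dy": 0, "dz": 0, "wx": 0, "wy": 0, "wz": 0, "claw": 16}, {"dx": 0, "dy": 0, "dz": 0, "wx": 0, "wy": 0, "wz": 0, "claw": 10}, {"dx": 0, "dy": 0, "dz": 0, "wx": 0, "wy": 0, "wz": 0, "claw": 10}, {"dx": 0, "dy": 0, "dz": 0, "wx": 0, "wy": 0, "wz": 0, "claw": 10}, {"dx": 0, "dy": 0, "dz": 0, "wx": 0, "wy": 0, "wz": 0, "claw": 10}]}}

```text
clock: 6.8
tool_pos: [0.5248, 0.1938, 0.2252]
eef_rot: [0.849, 0.529, 0.0, 0.0]
contact_force: [1.4, -0.3, -0.4]
opening: 0.151
finger_force: 3.0
```

```bash
python3 st.py
```

```text
6.8 pos [0.5248 0.1938 0.2252] q7 -0.645 yaw -26.1 F [ 1.42 -0.3  -0.4 ] Ftool [0.36 1.4  0.4 ] M [-0.243 -0.105  0.005] open mm 13.3 ff 3.0006838124245405
```

>>> {"fn": "step_arm", "kwargs": {"motion": [{"dx": 0, "dy": 0.012, "dz": 0, "wx": 0, "wy": 0, "wz": 0, "claw": 10}, {"dx": 0, "dy": 0.012, "dz": 0, "wx": 0, "wy": 0, "wz": 0, "claw": 10}, {"dx": 0, "dy": 0.012, "dz": 0, "wx": 0, "wy": 0, "wz": 0, "claw": 10}, {"dx": 0, "dy": 0.012, "dz": 0, "wx": 0, "wy": 0, "wz": 0, "claw": 10}]}}

```text
clock: 7.2
tool_pos: [0.5252, 0.1936, 0.2251]
eef_rot: [0.849, 0.529, -0.0, -0.0]
contact_force: [-0.3, 0.1, 0.7]
opening: 0.156
finger_force: 3.0
```

```bash
python3 st.py; python3 -c "
from h import *
print(get_state()['q'].round(3))"
```

```text
7.2 pos [0.5252 0.1936 0.2251] q7 -0.644 yaw -26.1 F [-0.28  0.08  0.7 ] Ftool [-0.05 -0.29 -0.7 ] M [-0.071  0.141  0.036] open mm 13.8 ff 2.9969701962545514
[-0.604  0.636  0.284  1.796 -0.249  0.745 -0.644]
```

Centre is near (0.5252, 0.1936). q7 grows anticlockwise, so I'll wind back clockwise another 75° and then regrip.

>>> {"fn": "step_arm", "kwargs": {"motion": [{"dx": 0, "dy": 0, "dz": 0, "wx": 0, "wy": 0, "wz": 0, "claw": 30}, {"dx": 0, "dy": 0, "dz": 0, "wx": 0, "wy": 0, "wz": 0, "claw": 30}, {"dx": 0, "dy": 0, "dz": 0, "wx": 0, "wy": 0, "wz": 0.045, "claw": 30}, {"dx": 0, "dy": 0, "dz": 0, "wx": 0, "wy": 0, "wz": 0.09, "claw": 30}, {"dx": 0, "dy": 0, "dz": 0, "wx": 0, "wy": 0, "wz": 0.135, "claw": 30}, {"dx": 0, "dy": 0, "dz": 0, "wx": 0, "wy": 0, "wz": 0.18, "claw": 30}, {"dx": 0, "dy": 0, "dz": 0, "wx": 0, "wy": 0, "wz": 0.21, "claw": 30}, {"dx": 0, "dy": 0, "dz": 0, "wx": 0, "wy": 0, "wz": 0.21, "claw": 30}]}}

```text
clock: 8.0
tool_pos: [0.5252, 0.1937, 0.2249]
eef_rot: [0.974, 0.226, -0.0, 0.0]
contact_force: [0.0, -0.0, -0.3]
opening: 0.341
finger_force: 0.0
```

>>> {"fn": "step_arm", "kwargs": {"motion": [{"dx": 0, "dy": 0, "dz": 0, "wx": 0, "wy": 0, "wz": 0.045, "claw": 30}, {"dx": 0, "dy": 0, "dz": 0, "wx": 0, "wy": 0, "wz": 0.09, "claw": 30}, {"dx": 0, "dy": 0, "dz": 0, "wx": 0, "wy": 0, "wz": 0.135, "claw": 30}, {"dx": 0, "dy": 0, "dz": 0, "wx": 0, "wy": 0, "wz": 0.18, "claw": 30}, {"dx": 0, "dy": 0, "dz": 0, "wx": 0, "wy": 0, "wz": 0.21, "claw": 30}, {"dx": 0, "dy": 0, "dz": 0, "wx": 0, "wy": 0, "wz": 0.21, "claw": 30}, {"dx": 0, "dy": 0, "dz": 0, "wx": 0, "wy": 0, "wz": 0.21, "claw": 30}]}}

```text
clock: 8.7
tool_pos: [0.5253, 0.1936, 0.225]
eef_rot: [0.995, -0.1, -0.0, -0.0]
contact_force: [-0.1, 0.0, 0.4]
opening: 0.338
finger_force: 0.0
```

>>> {"fn": "step_arm", "kwargs": {"force": 3, "motion": [{"dx": 0, "dy": 0, "dz": 0, "wx": 0, "wy": 0, "wz": 0, "claw": 24}, {"dx": 0, "dy": 0, "dz": 0, "wx": 0, "wy": 0, "wz": 0, "claw": 20}, {"dx": 0, "dy": 0, "dz": 0, "wx": 0, "wy": 0, "wz": 0, "claw": 16}, {"dx": 0, "dy": 0, "dz": 0, "wx": 0, "wy": 0, "wz": 0, "claw": 10}, {"dx": 0, "dy": 0, "dz": 0, "wx": 0, "wy": 0, "wz": 0, "claw": 10}, {"dx": 0, "dy": 0, "dz": 0, "wx": 0, "wy": 0, "wz": 0, "claw": 10}, {"dx": 0, "dy": 0, "dz": 0, "wx": 0, "wy": 0, "wz": 0, "claw": 10}]}}

```text
clock: 9.4
tool_pos: [0.5254, 0.1933, 0.2251]
eef_rot: [0.995, -0.102, 0.0, 0.0]
contact_force: [-0.7, -0.2, 0.4]
opening: 0.152
finger_force: 3.0
```

```bash
python3 st.py; python3 -c "
from h import *
print(get_state()['q'].round(3))"
```

```text
9.4 pos [0.5254 0.1933 0.2251] q7 -1.62 yaw -101.7 F [-0.67 -0.22  0.37] Ftool [-0.62  0.35 -0.37] M [-0.243  0.248  0.008] open mm 13.4 ff 2.999779125675559
[-0.818  0.716  0.681  1.807 -0.592  0.834 -1.62 ]
```

>>> {"fn": "step_arm", "kwargs": {"force": 25, "motion": [{"dx": 0, "dy": 0, "dz": 0, "wx": 0, "wy": 0, "wz": 0, "claw": 5}, {"dx": 0, "dy": 0, "dz": 0, "wx": 0, "wy": 0, "wz": 0, "claw": 5}, {"dx": 0, "dy": 0, "dz": 0, "wx": 0, "wy": 0, "wz": 0, "claw": 5}, {"dx": 0, "dy": 0, "dz": -0.002, "wx": 0, "wy": 0, "wz": -0.04, "claw": 5}, {"dx": 0, "dy": 0, "dz": -0.004, "wx": 0, "wy": 0, "wz": -0.08, "claw": 5}, {"dx": 0, "dy": 0, "dz": -0.006, "wx": 0, "wy": 0, "wz": -0.12, "claw": 5}, {"dx": 0, "dy": 0, "dz": -0.008, "wx": 0, "wy": 0, "wz": -0.16, "claw": 5}, {"dx": 0, "dy": 0, "dz": -0.008, "wx": 0, "wy": 0, "wz": -0.16, "claw": 5}]}}

```text
clock: 10.2
tool_pos: [0.5253, 0.1935, 0.2258]
eef_rot: [0.989, 0.149, -0.0, -0.0]
contact_force: [0.4, -1.1, 0.1]
opening: 0.137
finger_force: 25.0
```

```bash
python3 st.py
```

```text
10.2 pos [0.5253 0.1935 0.2258] q7 -1.245 yaw -72.9 F [ 0.4  -1.14  0.1 ] Ftool [ 0.04  1.21 -0.11] M [-0.228  0.16  -0.009] open mm 12.0 ff 25.001617558300495
```

>>> {"fn": "step_arm", "kwargs": {"motion": [{"dx": 0, "dy": 0, "dz": -0.002, "wx": 0, "wy": 0, "wz": -0.045, "claw": 5}, {"dx": 0, "dy": 0, "dz": -0.0045, "wx": 0, "wy": 0, "wz": -0.09, "claw": 5}, {"dx": 0, "dy": 0, "dz": -0.007, "wx": 0, "wy": 0, "wz": -0.135, "claw": 5}, {"dx": 0, "dy": 0, "dz": -0.009, "wx": 0, "wy": 0, "wz": -0.18, "claw": 5}, {"dx": 0, "dy": 0, "dz": -0.011, "wx": 0, "wy": 0, "wz": -0.225, "claw": 5}, {"dx": 0, "dy": 0, "dz": -0.0135, "wx": 0, "wy": 0, "wz": -0.27, "claw": 5}, {"dx": 0, "dy": 0, "dz": -0.016, "wx": 0, "wy": 0, "wz": -0.315, "claw": 5}, {"dx": 0, "dy": 0, "dz": -0.018, "wx": 0, "wy": 0, "wz": -0.36, "claw": 5}]}}

```text
clock: 11.0
tool_pos: [0.5251, 0.1935, 0.2271]
eef_rot: [0.755, 0.656, -0.0, -0.0]
contact_force: [-0.6, -0.4, 0.8]
opening: 0.133
finger_force: 25.0
```

```bash
python3 st.py
```

```text
11.0 pos [0.5251 0.1935 0.2271] q7 -0.411 yaw -8.0 F [-0.57 -0.45  0.79] Ftool [-0.52 -0.5  -0.79] M [-0.247  0.262 -0.016] open mm 11.8 ff 24.996379874646664
```

>>> {"fn": "step_arm", "kwargs": {"motion": [{"dx": 0, "dy": 0, "dz": -0.002, "wx": 0, "wy": 0, "wz": -0.045, "claw": 5}, {"dx": 0, "dy": 0, "dz": -0.0045, "wx": 0, "wy": 0, "wz": -0.09, "claw": 5}, {"dx": 0, "dy": 0, "dz": -0.007, "wx": 0, "wy": 0, "wz": -0.135, "claw": 5}, {"dx": 0, "dy": 0, "dz": -0.009, "wx": 0, "wy": 0, "wz": -0.18, "claw": 5}, {"dx": 0, "dy": 0, "dz": -0.011, "wx": 0, "wy": 0, "wz": -0.225, "claw": 5}, {"dx": 0, "dy": 0, "dz": -0.0135, "wx": 0, "wy": 0, "wz": -0.27, "claw": 5}, {"dx": 0, "dy": 0, "dz": -0.016, "wx": 0, "wy": 0, "wz": -0.315, "claw": 5}, {"dx": 0, "dy": 0, "dz": -0.018, "wx": 0, "wy": 0, "wz": -0.36, "claw": 5}]}}

```text
clock: 11.8
tool_pos: [0.5251, 0.1932, 0.2285]
eef_rot: [0.286, 0.958, -0.0, -0.0]
contact_force: [-0.8, -0.7, 1.5]
opening: 0.13
finger_force: 25.0
```

>>> {"fn": "step_arm", "kwargs": {"motion": [{"dx": 0, "dy": 0, "dz": -0.002, "wx": 0, "wy": 0, "wz": -0.045, "claw": 5}, {"dx": 0, "dy": 0, "dz": -0.0045, "wx": 0, "wy": 0, "wz": -0.09, "claw": 5}, {"dx": 0, "dy": 0, "dz": -0.007, "wx": 0, "wy": 0, "wz": -0.135, "claw": 5}, {"dx": 0, "dy": 0, "dz": -0.009, "wx": 0, "wy": 0, "wz": -0.18, "claw": 5}, {"dx": 0, "dy": 0, "dz": -0.011, "wx": 0, "wy": 0, "wz": -0.225, "claw": 5}, {"dx": 0, "dy": 0, "dz": -0.0135, "wx": 0, "wy": 0, "wz": -0.27, "claw": 5}, {"dx": 0, "dy": 0, "dz": -0.0135, "wx": 0, "wy": 0, "wz": -0.27, "claw": 5}]}}

```text
clock: 12.5
tool_pos: [0.5253, 0.1931, 0.2295]
eef_rot: [-0.131, 0.991, 0.0, -0.001]
contact_force: [0.1, -1.6, 2.1]
opening: 0.13
finger_force: 25.0
```

```bash
python3 st.py; python3 -c "
from h import *
print(get_state()['q'].round(3))"
```

```text
12.5 pos [0.5253 0.1931 0.2295] q7 1.083 yaw 105.1 F [ 0.12 -1.56  2.06] Ftool [ 0.29 -1.54 -2.06] M [-0.226  0.126 -0.052] open mm 11.5 ff 25.00059273093939
[-0.195  0.634 -0.399  1.769  0.324  0.805  1.083]
```

>>> {"fn": "step_arm", "kwargs": {"motion": [{"dx": 0, "dy": 0, "dz": -0.006, "wx": 0, "wy": 0, "wz": -0.04, "claw": 5}, {"dx": 0, "dy": 0, "dz": -0.008, "wx": 0, "wy": 0, "wz": -0.08, "claw": 5}, {"dx": 0, "dy": 0, "dz": -0.01, "wx": 0, "wy": 0, "wz": -0.12, "claw": 5}, {"dx": 0, "dy": 0, "dz": -0.013, "wx": 0, "wy": 0, "wz": -0.16, "claw": 5}, {"dx": 0, "dy": 0, "dz": -0.015, "wx": 0, "wy": 0, "wz": -0.2, "claw": 5}, {"dx": 0, "dy": 0, "dz": -0.015, "wx": 0, "wy": 0, "wz": -0.2, "claw": 5}]}}

```text
clock: 13.1
tool_pos: [0.5252, 0.1932, 0.2305]
eef_rot: [-0.431, 0.903, 0.0, -0.001]
contact_force: [-0.3, -1.7, 0.4]
opening: 0.131
finger_force: 25.0
```

```bash
python3 st.py; python3 -c "
from h import *
print(get_state()['q'].round(3))"
```

```text
13.1 pos [0.5252 0.1932 0.2305] q7 1.577 yaw 141.0 F [-0.26 -1.73  0.4 ] Ftool [ 1.51 -0.89 -0.4 ] M [-0.111  0.052 -0.05 ] open mm 11.5 ff 24.999342262744904
[-0.092  0.662 -0.581  1.762  0.461  0.858  1.577]
```

>>> {"fn": "step_arm", "kwargs": {"motion": [{"dx": 0, "dy": 0, "dz": 0, "wx": 0, "wy": 0, "wz": -0.04, "claw": 5}, {"dx": 0, "dy": 0, "dz": 0, "wx": 0, "wy": 0, "wz": -0.08, "claw": 5}, {"dx": 0, "dy": 0, "dz": 0, "wx": 0, "wy": 0, "wz": -0.08, "claw": 5}]}}

```text
clock: 13.4
tool_pos: [0.5254, 0.1926, 0.2307]
eef_rot: [-0.54, 0.842, -0.0, -0.001]
contact_force: [-0.8, -2.1, 1.8]
opening: 0.14
finger_force: 25.0
```

```bash
python3 st.py
```

```text
13.4 pos [0.5254 0.1926 0.2307] q7 1.777 yaw 155.3 F [-0.8  -2.08  1.77] Ftool [ 2.23 -0.14 -1.77] M [-0.496  0.002  0.025] open mm 12.3 ff 24.953413233160973
```

>>> {"fn": "step_arm", "kwargs": {"motion": [{"dx": 0, "dy": 0, "dz": 0, "wx": 0, "wy": 0, "wz": -0.08, "claw": 40}, {"dx": 0, "dy": 0, "dz": 0, "wx": 0, "wy": 0, "wz": -0.08, "claw": 40}, {"dx": 0, "dy": 0, "dz": 0, "wx": 0, "wy": 0, "wz": -0.08, "claw": 40}, {"dx": 0, "dy": 0, "dz": -0.3, "wx": 0, "wy": 0, "wz": -0.08, "claw": 40}, {"dx": 0, "dy": 0, "dz": -0.7, "wx": 0, "wy": 0, "wz": -0.08, "claw": 40}, {"dx": 0, "dy": 0, "dz": -1, "wx": 0, "wy": 0, "wz": -0.08, "claw": 40}, {"dx": 0, "dy": 0, "dz": -1, "wx": 0, "wy": 0, "wz": -0.08, "claw": 40}]}}

```text
clock: 14.1
tool_pos: [0.5267, 0.1956, 0.3142]
eef_rot: [-0.641, 0.768, -0.0, 0.004]
contact_force: [-0.1, 0.4, 0.2]
opening: 0.459
finger_force: 0.0
```

```bash
python3 st.py; python3 - <<'E'
from h import *
p,d=snap("scene","s3")
def c(n): return cv2.resize(cv2.imread(f"pics/{n}.png")[262:302,362:402],(400,400),interpolation=cv2.INTER_CUBIC)
cv2.imwrite("pics/c3.png",np.hstack([c("scene0"),c("s3")]))
E
```

```text
14.1 pos [0.5267 0.1956 0.3142] q7 2.064 yaw 169.7 F [-0.07  0.42  0.15] Ftool [-0.4   0.14 -0.15] M [ 0.135  0.051 -0.031] open mm 40.4 ff 0.0
```

View pics/c3.png

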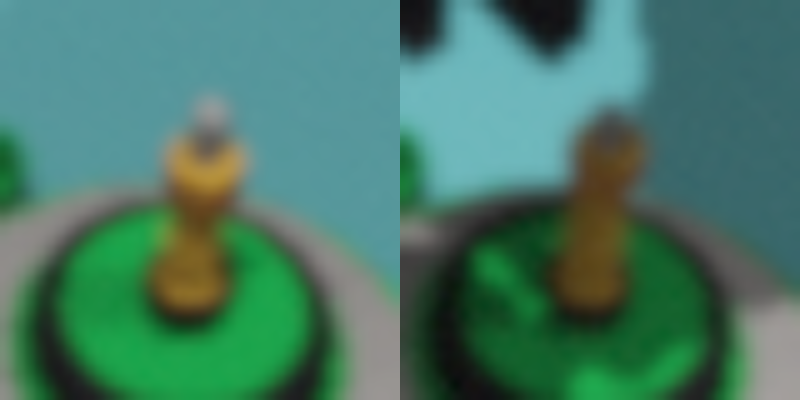

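The right-hand crop shows the nut sitting higher and less of the tip bare than before. The press depth will confirm how far it turned. Next I'll close the fingers and settle above the tip.

>>> {"fn": "step_arm", "kwargs": {"force": 20, "motion": [{"dx": 0, "dy": 0, "dz": 0, "wx": 0, "wy": 0, "wz": 0, "claw": 0}, {"dx": 0, "dy": 0, "dz": 0, "wx": 0, "wy": 0, "wz": 0, "claw": 0}, {"dx": 0, "dy": 0, "dz": 0, "wx": 0, "wy": 0, "wz": 0, "claw": 0}, {"dx": 0, "dy": 0, "dz": 0.15, "wx": 0, "wy": 0, "wz": 0, "claw": 0}, {"dx": 0, "dy": 0, "dz": 0.3, "wx": 0, "wy": 0, "wz": 0, "claw": 0}, {"dx": 0, "dy": 0, "dz": 0.3, "wx": 0, "wy": 0, "wz": 0, "claw": 0}, {"dx": 0, "dy": 0, "dz": 0.3, "wx": 0, "wy": 0, "wz": 0, "claw": 0}, {"dx": 0, "dy": 0, "dz": 0.3, "wx": 0, "wy": 0, "wz": 0, "claw": 0}]}}

```text
clock: 14.95
tool_pos: [0.5255, 0.1937, 0.287]
eef_rot: [-0.643, 0.766, 0.0, 0.0]
contact_force: [-0.8, -0.2, 0.0]
opening: 0.006
finger_force: 0.0
```

```bash
python3 st.py
```

```text
14.95 pos [0.5255 0.1937 0.287 ] q7 2.045 yaw 170.1 F [-0.78 -0.17  0.04] Ftool [ 0.3   0.73 -0.04] M [0.095 0.115 0.028] open mm 0.5 ff 0.0
```

>>> {"fn": "step_arm", "kwargs": {"motion": [{"dx": 0, "dy": 0, "dz": 0.06, "wx": 0, "wy": 0, "wz": 0, "claw": 0}, {"dx": 0, "dy": 0, "dz": 0.12, "wx": 0, "wy": 0, "wz": 0, "claw": 0}, {"dx": 0, "dy": 0, "dz": 0.16, "wx": 0, "wy": 0, "wz": 0, "claw": 0}, {"dx": 0, "dy": 0, "dz": 0.18, "wx": 0, "wy": 0, "wz": 0, "claw": 0}, {"dx": 0, "dy": 0, "dz": 0.19, "wx": 0, "wy": 0, "wz": 0, "claw": 0}, {"dx": 0, "dy": 0, "dz": 0.2, "wx": 0, "wy": 0, "wz": 0, "claw": 0}, {"dx": 0, "dy": 0, "dz": 0.2, "wx": 0, "wy": 0, "wz": 0, "claw": 0}]}}

```text
clock: 15.65
tool_pos: [0.5254, 0.1936, 0.2709]
eef_rot: [-0.643, 0.766, 0.0, 0.0]
contact_force: [0.1, -0.6, -0.2]
opening: 0.006
finger_force: 0.0
```

>>> {"fn": "step_arm", "kwargs": {"motion": [{"dx": 0, "dy": 0, "dz": 0.006, "wx": 0, "wy": 0, "wz": 0, "claw": 0}, {"dx": 0, "dy": 0, "dz": 0.012, "wx": 0, "wy": 0, "wz": 0, "claw": 0}, {"dx": 0, "dy": 0, "dz": 0.018, "wx": 0, "wy": 0, "wz": 0, "claw": 0}, {"dx": 0, "dy": 0, "dz": 0.024, "wx": 0, "wy": 0, "wz": 0, "claw": 0}, {"dx": 0, "dy": 0, "dz": 0.024, "wx": 0, "wy": 0, "wz": 0, "claw": 0}]}}

```text
clock: 16.15
tool_pos: [0.5253, 0.1935, 0.2689]
eef_rot: [-0.643, 0.766, 0.0, -0.0]
contact_force: [-0.2, 0.0, 0.6]
opening: 0.007
finger_force: 0.0
```

>>> {"fn": "step_arm", "kwargs": {"motion": [{"dx": 0, "dy": 0, "dz": 0.006, "wx": 0, "wy": 0, "wz": 0, "claw": 0}, {"dx": 0, "dy": 0, "dz": 0.012, "wx": 0, "wy": 0, "wz": 0, "claw": 0}, {"dx": 0, "dy": 0, "dz": 0.018, "wx": 0, "wy": 0, "wz": 0, "claw": 0}, {"dx": 0, "dy": 0, "dz": 0.024, "wx": 0, "wy": 0, "wz": 0, "claw": 0}, {"dx": 0, "dy": 0, "dz": 0.024, "wx": 0, "wy": 0, "wz": 0, "claw": 0}]}}

```text
clock: 16.65
tool_pos: [0.5253, 0.1935, 0.267]
eef_rot: [-0.643, 0.766, 0.0, -0.0]
contact_force: [-0.8, 0.0, 0.0]
opening: 0.004
finger_force: 0.0
```

```bash
python3 st.py
```

```text
16.65 pos [0.5253 0.1935 0.267 ] q7 2.024 yaw 170.1 F [-0.77  0.01  0.01] Ftool [ 0.12  0.76 -0.01] M [0.106 0.117 0.053] open mm 0.4 ff 0.0
```

>>> {"fn": "step_arm", "kwargs": {"motion": [{"dx": 0, "dy": 0, "dz": 0.006, "wx": 0, "wy": 0, "wz": 0, "claw": 0}, {"dx": 0, "dy": 0, "dz": 0.012, "wx": 0, "wy": 0, "wz": 0, "claw": 0}, {"dx": 0, "dy": 0, "dz": 0.018, "wx": 0, "wy": 0, "wz": 0, "claw": 0}, {"dx": 0, "dy": 0, "dz": 0.024, "wx": 0, "wy": 0, "wz": 0, "claw": 0}, {"dx": 0, "dy": 0, "dz": 0.024, "wx": 0, "wy": 0, "wz": 0, "claw": 0}]}}

```text
clock: 17.15
tool_pos: [0.5255, 0.1936, 0.2653]
eef_rot: [-0.643, 0.766, -0.0, 0.0]
contact_force: [-1.3, 0.7, 1.5]
opening: 0.002
finger_force: 0.4
```

>>> {"fn": "step_arm", "kwargs": {"motion": [{"dx": 0, "dy": 0, "dz": 0.006, "wx": 0, "wy": 0, "wz": 0, "claw": 0}, {"dx": 0, "dy": 0, "dz": 0.012, "wx": 0, "wy": 0, "wz": 0, "claw": 0}, {"dx": 0, "dy": 0, "dz": 0.018, "wx": 0, "wy": 0, "wz": 0, "claw": 0}, {"dx": 0, "dy": 0, "dz": 0.024, "wx": 0, "wy": 0, "wz": 0, "claw": 0}, {"dx": 0, "dy": 0, "dz": 0.024, "wx": 0, "wy": 0, "wz": 0, "claw": 0}]}}

```text
clock: 17.65
tool_pos: [0.5254, 0.1936, 0.2633]
eef_rot: [-0.643, 0.766, 0.0, 0.0]
contact_force: [-0.4, 0.9, 3.1]
opening: 0.002
finger_force: 1.2
```

```bash
python3 st.py
```

```text
17.65 pos [0.5254 0.1936 0.2633] q7 2.02 yaw 170.1 F [-0.44  0.88  3.06] Ftool [-0.79  0.59 -3.06] M [ 0.102  0.111 -0.016] open mm 0.2 ff 1.2366402335464954
```

>>> {"fn": "step_arm", "kwargs": {"motion": [{"dx": 0, "dy": 0, "dz": 0.006, "wx": 0, "wy": 0, "wz": 0, "claw": 0}, {"dx": 0, "dy": 0, "dz": 0.012, "wx": 0, "wy": 0, "wz": 0, "claw": 0}, {"dx": 0, "dy": 0, "dz": 0.018, "wx": 0, "wy": 0, "wz": 0, "claw": 0}, {"dx": 0, "dy": 0, "dz": 0.024, "wx": 0, "wy": 0, "wz": 0, "claw": 0}, {"dx": 0, "dy": 0, "dz": 0.024, "wx": 0, "wy": 0, "wz": 0, "claw": 0}]}}

```text
clock: 18.15
tool_pos: [0.5254, 0.1936, 0.2613]
eef_rot: [-0.643, 0.766, 0.0, 0.0]
contact_force: [-0.7, -0.7, 3.1]
opening: 0.004
finger_force: 1.6
```

```bash
python3 st.py
```

```text
18.15 pos [0.5254 0.1936 0.2613] q7 2.018 yaw 170.1 F [-0.75 -0.68  3.07] Ftool [ 0.8   0.62 -3.07] M [ 0.14   0.128 -0.009] open mm 0.3 ff 1.6206889227032661
```

>>> {"fn": "step_arm", "kwargs": {"motion": [{"dx": 0, "dy": 0, "dz": 0.004, "wx": 0, "wy": 0, "wz": 0, "claw": 0}, {"dx": 0, "dy": 0, "dz": 0.008, "wx": 0, "wy": 0, "wz": 0, "claw": 0}, {"dx": 0, "dy": 0, "dz": 0.008, "wx": 0, "wy": 0, "wz": 0, "claw": 0}, {"dx": 0, "dy": 0, "dz": 0.008, "wx": 0, "wy": 0, "wz": 0, "claw": 0}]}}

```text
clock: 18.55
tool_pos: [0.5254, 0.1935, 0.2607]
eef_rot: [-0.643, 0.766, 0.0, 0.0]
contact_force: [-0.2, -0.5, 4.0]
opening: 0.008
finger_force: 1.7
```

>>> {"fn": "step_arm", "kwargs": {"motion": [{"dx": 0, "dy": 0, "dz": 0.003, "wx": 0, "wy": 0, "wz": 0, "claw": 0}, {"dx": 0, "dy": 0, "dz": 0.005, "wx": 0, "wy": 0, "wz": 0, "claw": 0}, {"dx": 0, "dy": 0, "dz": 0.005, "wx": 0, "wy": 0, "wz": 0, "claw": 0}]}}

```text
clock: 18.85
tool_pos: [0.5254, 0.1936, 0.2603]
eef_rot: [-0.643, 0.766, 0.0, 0.0]
contact_force: [-0.1, -0.3, 3.7]
opening: 0.002
finger_force: 1.8
```

```bash
python3 st.py
```

```text
18.85 pos [0.5254 0.1936 0.2603] q7 2.017 yaw 170.1 F [-0.05 -0.34  3.7 ] Ftool [ 0.34 -0.01 -3.7 ] M [0.074 0.094 0.007] open mm 0.2 ff 1.8263676390051842
```

>>> {"fn": "step_arm", "kwargs": {"motion": [{"dx": 0, "dy": 0, "dz": 0.004, "wx": 0, "wy": 0, "wz": 0, "claw": 0}, {"dx": 0, "dy": 0, "dz": 0.008, "wx": 0, "wy": 0, "wz": 0, "claw": 0}, {"dx": 0, "dy": 0, "dz": 0.01, "wx": 0, "wy": 0, "wz": 0, "claw": 0}, {"dx": 0, "dy": 0, "dz": 0.01, "wx": 0, "wy": 0, "wz": 0, "claw": 0}]}}

```text
clock: 19.25
tool_pos: [0.5254, 0.1936, 0.2596]
eef_rot: [-0.643, 0.766, -0.0, 0.0]
contact_force: [-0.8, -0.3, 4.2]
opening: 0.002
finger_force: 2.3
```

```bash
python3 st.py
```

```text
19.25 pos [0.5254 0.1936 0.2596] q7 2.016 yaw 170.1 F [-0.77 -0.25  4.25] Ftool [ 0.38  0.71 -4.25] M [0.135 0.107 0.016] open mm 0.2 ff 2.32598427683115
```

>>> {"fn": "step_arm", "kwargs": {"motion": [{"dx": 0, "dy": 0, "dz": 0.002, "wx": 0, "wy": 0, "wz": 0, "claw": 0}, {"dx": 0, "dy": 0, "dz": 0.004, "wx": 0, "wy": 0, "wz": 0, "claw": 0}, {"dx": 0, "dy": 0, "dz": 0.004, "wx": 0, "wy": 0, "wz": 0, "claw": 0}]}}

```text
clock: 19.55
tool_pos: [0.5255, 0.1937, 0.2594]
eef_rot: [-0.643, 0.766, -0.0, 0.0]
contact_force: [-0.5, 0.2, 5.7]
opening: 0.004
finger_force: 2.7
```

```bash
python3 st.py
```

```text
19.55 pos [0.5255 0.1937 0.2594] q7 2.016 yaw 170.1 F [-0.5   0.19  5.72] Ftool [-0.1   0.52 -5.72] M [0.081 0.095 0.029] open mm 0.4 ff 2.741810381412506
```

On the stop at about 5.5 N. I'll add a touch more and hold for over two seconds.

>>> {"fn": "step_arm", "kwargs": {"motion": [{"dx": 0, "dy": 0, "dz": 0.001, "wx": 0, "wy": 0, "wz": 0, "claw": 0}, {"dx": 0, "dy": 0, "dz": 0.002, "wx": 0, "wy": 0, "wz": 0, "claw": 0}, {"dx": 0, "dy": 0, "dz": 0.002, "wx": 0, "wy": 0, "wz": 0, "claw": 0}, {"dx": 0, "dy": 0, "dz": 0.002, "wx": 0, "wy": 0, "wz": 0, "claw": 0}, {"dx": 0, "dy": 0, "dz": 0.002, "wx": 0, "wy": 0, "wz": 0, "claw": 0}, {"dx": 0, "dy": 0, "dz": 0.002, "wx": 0, "wy": 0, "wz": 0, "claw": 0}, {"dx": 0, "dy": 0, "dz": 0.002, "wx": 0, "wy": 0, "wz": 0, "claw": 0}, {"dx": 0, "dy": 0, "dz": 0.002, "wx": 0, "wy": 0, "wz": 0, "claw": 0}]}}

```text
clock: 20.35
tool_pos: [0.5255, 0.1937, 0.2593]
eef_rot: [-0.643, 0.766, -0.0, 0.0]
contact_force: [0.3, 0.3, 5.9]
opening: 0.006
finger_force: 2.9
```

>>> {"fn": "step_arm", "kwargs": {"motion": [{"dx": 0, "dy": 0, "dz": 0, "wx": 0, "wy": 0, "wz": 0, "claw": 0}, {"dx": 0, "dy": 0, "dz": 0, "wx": 0, "wy": 0, "wz": 0, "claw": 0}, {"dx": 0, "dy": 0, "dz": 0, "wx": 0, "wy": 0, "wz": 0, "claw": 0}, {"dx": 0, "dy": 0, "dz": 0, "wx": 0, "wy": 0, "wz": 0, "claw": 0}, {"dx": 0, "dy": 0, "dz": 0, "wx": 0, "wy": 0, "wz": 0, "claw": 0}, {"dx": 0, "dy": 0, "dz": 0, "wx": 0, "wy": 0, "wz": 0, "claw": 0}, {"dx": 0, "dy": 0, "dz": 0, "wx": 0, "wy": 0, "wz": 0, "claw": 0}, {"dx": 0, "dy": 0, "dz": 0, "wx": 0, "wy": 0, "wz": 0, "claw": 0}]}}

```text
clock: 21.15
tool_pos: [0.5255, 0.1937, 0.2593]
eef_rot: [-0.643, 0.766, -0.0, 0.0]
contact_force: [-0.3, -0.3, 5.3]
opening: 0.005
finger_force: 2.9
```

>>> {"fn": "step_arm", "kwargs": {"motion": [{"dx": 0, "dy": 0, "dz": 0, "wx": 0, "wy": 0, "wz": 0, "claw": 0}, {"dx": 0, "dy": 0, "dz": 0, "wx": 0, "wy": 0, "wz": 0, "claw": 0}, {"dx": 0, "dy": 0, "dz": 0, "wx": 0, "wy": 0, "wz": 0, "claw": 0}, {"dx": 0, "dy": 0, "dz": 0, "wx": 0, "wy": 0, "wz": 0, "claw": 0}, {"dx": 0, "dy": 0, "dz": 0, "wx": 0, "wy": 0, "wz": 0, "claw": 0}, {"dx": 0, "dy": 0, "dz": 0, "wx": 0, "wy": 0, "wz": 0, "claw": 0}, {"dx": 0, "dy": 0, "dz": 0, "wx": 0, "wy": 0, "wz": 0, "claw": 0}, {"dx": 0, "dy": 0, "dz": 0, "wx": 0, "wy": 0, "wz": 0, "claw": 0}]}}

```text
clock: 21.95
tool_pos: [0.5255, 0.1937, 0.2592]
eef_rot: [-0.643, 0.766, -0.0, 0.0]
contact_force: [0.5, 0.9, 5.4]
opening: 0.005
finger_force: 2.9
```

```bash
python3 st.py
```

```text
21.95 pos [0.5255 0.1937 0.2592] q7 2.016 yaw 170.1 F [0.47 0.88 5.43] Ftool [-0.95 -0.31 -5.43] M [ 0.021  0.107 -0.022] open mm 0.4 ff 2.8998640179634094
```

Now I'll let it spring up in steps, to find where contact ends and so the true depth pressed.

>>> {"fn": "step_arm", "kwargs": {"motion": [{"dx": 0, "dy": 0, "dz": -0.01, "wx": 0, "wy": 0, "wz": 0, "claw": 0}, {"dx": 0, "dy": 0, "dz": -0.02, "wx": 0, "wy": 0, "wz": 0, "claw": 0}, {"dx": 0, "dy": 0, "dz": -0.03, "wx": 0, "wy": 0, "wz": 0, "claw": 0}, {"dx": 0, "dy": 0, "dz": -0.03, "wx": 0, "wy": 0, "wz": 0, "claw": 0}, {"dx": 0, "dy": 0, "dz": -0.03, "wx": 0, "wy": 0, "wz": 0, "claw": 0}]}}

```text
clock: 22.45
tool_pos: [0.5253, 0.1935, 0.2613]
eef_rot: [-0.643, 0.766, 0.0, -0.0]
contact_force: [-0.4, 0.5, 3.8]
opening: 0.005
finger_force: 1.6
```

```bash
python3 st.py
```

```text
22.45 pos [0.5253 0.1935 0.2613] q7 2.018 yaw 170.1 F [-0.44  0.45  3.75] Ftool [-0.37  0.52 -3.75] M [ 0.091  0.053 -0.034] open mm 0.4 ff 1.628964375704527
```

>>> {"fn": "step_arm", "kwargs": {"motion": [{"dx": 0, "dy": 0, "dz": -0.012, "wx": 0, "wy": 0, "wz": 0, "claw": 0}, {"dx": 0, "dy": 0, "dz": -0.025, "wx": 0, "wy": 0, "wz": 0, "claw": 0}, {"dx": 0, "dy": 0, "dz": -0.025, "wx": 0, "wy": 0, "wz": 0, "claw": 0}, {"dx": 0, "dy": 0, "dz": -0.025, "wx": 0, "wy": 0, "wz": 0, "claw": 0}]}}

```text
clock: 22.85
tool_pos: [0.5253, 0.1935, 0.2633]
eef_rot: [-0.643, 0.766, 0.0, -0.0]
contact_force: [-0.7, 0.5, 2.0]
opening: 0.007
finger_force: 1.2
```

```bash
python3 st.py
```

```text
22.85 pos [0.5253 0.1935 0.2633] q7 2.02 yaw 170.1 F [-0.7   0.47  1.99] Ftool [-0.35  0.78 -1.99] M [0.099 0.095 0.019] open mm 0.7 ff 1.2275930307805538
```

>>> {"fn": "step_arm", "kwargs": {"motion": [{"dx": 0, "dy": 0, "dz": -0.006, "wx": 0, "wy": 0, "wz": 0, "claw": 0}, {"dx": 0, "dy": 0, "dz": -0.006, "wx": 0, "wy": 0, "wz": 0, "claw": 0}, {"dx": 0, "dy": 0, "dz": -0.006, "wx": 0, "wy": 0, "wz": 0, "claw": 0}]}}

```text
clock: 23.15
tool_pos: [0.5253, 0.1935, 0.2638]
eef_rot: [-0.643, 0.766, 0.0, -0.0]
contact_force: [1.0, -1.3, 2.9]
opening: 0.007
finger_force: 1.1
```

```bash
python3 st.py
```

```text
23.15 pos [0.5253 0.1935 0.2638] q7 2.021 yaw 170.1 F [ 1.01 -1.33  2.88] Ftool [ 1.14 -1.22 -2.88] M [0.12  0.064 0.002] open mm 0.6 ff 1.1291399784386158
```

>>> {"fn": "step_arm", "kwargs": {"motion": [{"dx": 0, "dy": 0, "dz": -0.006, "wx": 0, "wy": 0, "wz": 0, "claw": 0}, {"dx": 0, "dy": 0, "dz": -0.006, "wx": 0, "wy": 0, "wz": 0, "claw": 0}, {"dx": 0, "dy": 0, "dz": -0.006, "wx": 0, "wy": 0, "wz": 0, "claw": 0}]}}

```text
clock: 23.45
tool_pos: [0.5254, 0.1935, 0.2644]
eef_rot: [-0.643, 0.766, 0.0, 0.0]
contact_force: [-0.4, -0.1, 2.8]
opening: 0.005
finger_force: 1.0
```

```bash
python3 st.py
```

```text
23.45 pos [0.5254 0.1935 0.2644] q7 2.021 yaw 170.1 F [-0.43 -0.08  2.84] Ftool [ 0.15  0.41 -2.84] M [0.059 0.13  0.042] open mm 0.5 ff 1.030681449919939
```

Contact ends at z=0.2645. That puts the stop about 4.9 mm down, so the nut is only near 3.85 rad, which is too close to the limit. I'll regrip harder, turn it up to its stop and press again.

>>> {"fn": "step_arm", "kwargs": {"motion": [{"dx": 0, "dy": 0, "dz": -0.1, "wx": 0, "wy": 0, "wz": 0, "claw": 0}, {"dx": 0, "dy": 0, "dz": -0.4, "wx": 0, "wy": 0, "wz": 0, "claw": 40}, {"dx": 0, "dy": 0, "dz": -0.4, "wx": 0, "wy": 0, "wz": 0.045, "claw": 40}, {"dx": 0, "dy": 0, "dz": -0.4, "wx": 0, "wy": 0, "wz": 0.09, "claw": 40}, {"dx": 0, "dy": 0, "dz": -0.4, "wx": 0, "wy": 0, "wz": 0.135, "claw": 40}, {"dx": 0, "dy": 0, "dz": -0.4, "wx": 0, "wy": 0, "wz": 0.18, "claw": 40}, {"dx": 0, "dy": 0, "dz": -0.4, "wx": 0, "wy": 0, "wz": 0.225, "claw": 40}, {"dx": 0, "dy": 0, "dz": -0.4, "wx": 0, "wy": 0, "wz": 0.25, "claw": 40}]}}

```text
clock: 24.25
tool_pos: [0.5251, 0.1935, 0.2967]
eef_rot: [-0.299, 0.954, -0.0, -0.0]
contact_force: [-0.5, 0.2, 0.4]
opening: 0.455
finger_force: 0.0
```

```bash
python3 st.py
```

```text
24.25 pos [0.5251 0.1935 0.2967] q7 1.4 yaw 124.8 F [-0.53  0.17  0.35] Ftool [ 0.34  0.45 -0.35] M [ 0.062  0.044 -0.027] open mm 40.1 ff 0.0
```

>>> {"fn": "step_arm", "kwargs": {"motion": [{"dx": 0, "dy": 0, "dz": 0.25, "wx": 0, "wy": 0, "wz": 0, "claw": 40}, {"dx": 0, "dy": 0, "dz": 0.5, "wx": 0, "wy": 0, "wz": 0, "claw": 40}, {"dx": 0, "dy": 0, "dz": 0.75, "wx": 0, "wy": 0, "wz": 0, "claw": 35}, {"dx": 0, "dy": 0, "dz": 0.83, "wx": 0, "wy": 0, "wz": 0, "claw": 30}, {"dx": 0, "dy": 0, "dz": 0.83, "wx": 0, "wy": 0, "wz": 0, "claw": 24}, {"dx": 0, "dy": 0, "dz": 0.83, "wx": 0, "wy": 0, "wz": 0, "claw": 20}, {"dx": 0, "dy": 0, "dz": 0.83, "wx": 0, "wy": 0, "wz": 0, "claw": 16}]}}

```text
clock: 24.95
tool_pos: [0.5259, 0.194, 0.231]
eef_rot: [-0.301, 0.954, 0.0, 0.001]
contact_force: [0.3, -0.6, -0.1]
opening: 0.19
finger_force: 0.0
```

>>> {"fn": "step_arm", "kwargs": {"force": 3, "motion": [{"dx": 0, "dy": 0, "dz": 0, "wx": 0, "wy": 0, "wz": 0, "claw": 10}, {"dx": 0, "dy": 0, "dz": 0, "wx": 0, "wy": 0, "wz": 0, "claw": 10}, {"dx": 0, "dy": 0, "dz": 0, "wx": 0, "wy": 0, "wz": 0, "claw": 10}, {"dx": 0, "dy": 0, "dz": 0, "wx": 0, "wy": 0, "wz": 0, "claw": 10}]}}

```text
clock: 25.35
tool_pos: [0.5257, 0.1937, 0.2303]
eef_rot: [-0.301, 0.954, 0.0, 0.001]
contact_force: [1.1, 0.2, 2.2]
opening: 0.153
finger_force: 3.0
```

>>> {"fn": "step_arm", "kwargs": {"force": 38, "motion": [{"dx": 0, "dy": 0, "dz": 0, "wx": 0, "wy": 0, "wz": 0, "claw": 2}, {"dx": 0, "dy": 0, "dz": 0, "wx": 0, "wy": 0, "wz": 0, "claw": 2}, {"dx": 0, "dy": 0, "dz": 0, "wx": 0, "wy": 0, "wz": 0, "claw": 2}, {"dx": 0, "dy": 0, "dz": -0.002, "wx": 0, "wy": 0, "wz": -0.03, "claw": 2}, {"dx": 0, "dy": 0, "dz": -0.003, "wx": 0, "wy": 0, "wz": -0.06, "claw": 2}, {"dx": 0, "dy": 0, "dz": -0.004, "wx": 0, "wy": 0, "wz": -0.09, "claw": 2}]}}

```text
clock: 25.95
tool_pos: [0.5254, 0.1937, 0.2304]
eef_rot: [-0.434, 0.901, 0.0, 0.0]
contact_force: [-0.7, -0.2, 1.8]
opening: 0.127
finger_force: 38.0
```

```bash
python3 st.py
```

```text
25.95 pos [0.5254 0.1937 0.2304] q7 1.572 yaw 141.4 F [-0.69 -0.16  1.8 ] Ftool [ 0.56  0.44 -1.8 ] M [ 0.121 -0.103 -0.4  ] open mm 11.2 ff 37.9969297349453
```

The moment has jumped to −0.4 N m, so the nut is hard on its unscrewed stop. I'll release, close above and press again.

>>> {"fn": "step_arm", "kwargs": {"motion": [{"dx": 0, "dy": 0, "dz": -0.004, "wx": 0, "wy": 0, "wz": -0.09, "claw": 40}, {"dx": 0, "dy": 0, "dz": -0.004, "wx": 0, "wy": 0, "wz": -0.09, "claw": 40}, {"dx": 0, "dy": 0, "dz": -0.004, "wx": 0, "wy": 0, "wz": -0.09, "claw": 40}, {"dx": 0, "dy": 0, "dz": -0.3, "wx": 0, "wy": 0, "wz": -0.09, "claw": 40}, {"dx": 0, "dy": 0, "dz": -0.6, "wx": 0, "wy": 0, "wz": -0.09, "claw": 40}, {"dx": 0, "dy": 0, "dz": -0.75, "wx": 0, "wy": 0, "wz": -0.09, "claw": 40}, {"dx": 0, "dy": 0, "dz": -0.75, "wx": 0, "wy": 0, "wz": -0.09, "claw": 40}]}}

```text
clock: 26.65
tool_pos: [0.5259, 0.1941, 0.2916]
eef_rot: [-0.555, 0.832, -0.0, 0.001]
contact_force: [0.5, -0.6, -0.2]
opening: 0.455
finger_force: 0.0
```

>>> {"fn": "step_arm", "kwargs": {"force": 20, "motion": [{"dx": 0, "dy": 0, "dz": 0, "wx": 0, "wy": 0, "wz": 0, "claw": 0}, {"dx": 0, "dy": 0, "dz": 0, "wx": 0, "wy": 0, "wz": 0, "claw": 0}, {"dx": 0, "dy": 0, "dz": 0, "wx": 0, "wy": 0, "wz": 0, "claw": 0}, {"dx": 0, "dy": 0, "dz": 0, "wx": 0, "wy": 0, "wz": 0, "claw": 0}, {"dx": 0, "dy": 0, "dz": 0, "wx": 0, "wy": 0, "wz": 0, "claw": 0}, {"dx": 0, "dy": 0, "dz": 0, "wx": 0, "wy": 0, "wz": 0, "claw": 0}, {"dx": 0, "dy": 0, "dz": 0, "wx": 0, "wy": 0, "wz": 0, "claw": 0}]}}

```text
clock: 27.35
tool_pos: [0.5253, 0.1935, 0.2902]
eef_rot: [-0.555, 0.832, 0.0, -0.0]
contact_force: [-0.5, -0.1, 0.3]
opening: 0.007
finger_force: 0.0
```

```bash
python3 st.py
```

```text
27.35 pos [0.5253 0.1935 0.2902] q7 1.859 yaw 157.5 F [-0.54 -0.14  0.31] Ftool [ 0.34  0.44 -0.31] M [0.103 0.064 0.033] open mm 0.6 ff 0.0
```

>>> {"fn": "step_arm", "kwargs": {"motion": [{"dx": 0, "dy": 0, "dz": 0.08, "wx": 0, "wy": 0, "wz": 0, "claw": 0}, {"dx": 0, "dy": 0, "dz": 0.16, "wx": 0, "wy": 0, "wz": 0, "claw": 0}, {"dx": 0, "dy": 0, "dz": 0.22, "wx": 0, "wy": 0, "wz": 0, "claw": 0}, {"dx": 0, "dy": 0, "dz": 0.26, "wx": 0, "wy": 0, "wz": 0, "claw": 0}, {"dx": 0, "dy": 0, "dz": 0.28, "wx": 0, "wy": 0, "wz": 0, "claw": 0}, {"dx": 0, "dy": 0, "dz": 0.29, "wx": 0, "wy": 0, "wz": 0, "claw": 0}, {"dx": 0, "dy": 0, "dz": 0.3, "wx": 0, "wy": 0, "wz": 0, "claw": 0}, {"dx": 0, "dy": 0, "dz": 0.3, "wx": 0, "wy": 0, "wz": 0, "claw": 0}]}}

```text
clock: 28.15
tool_pos: [0.5254, 0.1936, 0.2663]
eef_rot: [-0.555, 0.832, 0.0, 0.0]
contact_force: [-0.0, 0.7, 0.4]
opening: 0.007
finger_force: 0.0
```

>>> {"fn": "step_arm", "kwargs": {"motion": [{"dx": 0, "dy": 0, "dz": 0.006, "wx": 0, "wy": 0, "wz": 0, "claw": 0}, {"dx": 0, "dy": 0, "dz": 0.012, "wx": 0, "wy": 0, "wz": 0, "claw": 0}, {"dx": 0, "dy": 0, "dz": 0.018, "wx": 0, "wy": 0, "wz": 0, "claw": 0}, {"dx": 0, "dy": 0, "dz": 0.024, "wx": 0, "wy": 0, "wz": 0, "claw": 0}, {"dx": 0, "dy": 0, "dz": 0.03, "wx": 0, "wy": 0, "wz": 0, "claw": 0}, {"dx": 0, "dy": 0, "dz": 0.036, "wx": 0, "wy": 0, "wz": 0, "claw": 0}, {"dx": 0, "dy": 0, "dz": 0.042, "wx": 0, "wy": 0, "wz": 0, "claw": 0}, {"dx": 0, "dy": 0, "dz": 0.048, "wx": 0, "wy": 0, "wz": 0, "claw": 0}]}}

```text
clock: 28.95
tool_pos: [0.5255, 0.1936, 0.2625]
eef_rot: [-0.555, 0.832, 0.0, 0.0]
contact_force: [0.2, 0.2, 3.7]
opening: 0.007
finger_force: 1.4
```

>>> {"fn": "step_arm", "kwargs": {"motion": [{"dx": 0, "dy": 0, "dz": 0.006, "wx": 0, "wy": 0, "wz": 0, "claw": 0}, {"dx": 0, "dy": 0, "dz": 0.012, "wx": 0, "wy": 0, "wz": 0, "claw": 0}, {"dx": 0, "dy": 0, "dz": 0.018, "wx": 0, "wy": 0, "wz": 0, "claw": 0}, {"dx": 0, "dy": 0, "dz": 0.024, "wx": 0, "wy": 0, "wz": 0, "claw": 0}, {"dx": 0, "dy": 0, "dz": 0.03, "wx": 0, "wy": 0, "wz": 0, "claw": 0}, {"dx": 0, "dy": 0, "dz": 0.03, "wx": 0, "wy": 0, "wz": 0, "claw": 0}, {"dx": 0, "dy": 0, "dz": 0.03, "wx": 0, "wy": 0, "wz": 0, "claw": 0}]}}

```text
clock: 29.65
tool_pos: [0.5254, 0.1936, 0.2601]
eef_rot: [-0.555, 0.832, 0.0, 0.0]
contact_force: [-1.0, 0.1, 4.3]
opening: 0.008
finger_force: 1.9
```

```bash
python3 st.py
```

```text
29.65 pos [0.5254 0.1936 0.2601] q7 1.828 yaw 157.5 F [-1.03  0.13  4.32] Ftool [ 0.27  1.   -4.32] M [0.085 0.041 0.021] open mm 0.7 ff 1.8629143573343754
```

>>> {"fn": "step_arm", "kwargs": {"motion": [{"dx": 0, "dy": 0, "dz": 0.004, "wx": 0, "wy": 0, "wz": 0, "claw": 0}, {"dx": 0, "dy": 0, "dz": 0.008, "wx": 0, "wy": 0, "wz": 0, "claw": 0}, {"dx": 0, "dy": 0, "dz": 0.012, "wx": 0, "wy": 0, "wz": 0, "claw": 0}, {"dx": 0, "dy": 0, "dz": 0.012, "wx": 0, "wy": 0, "wz": 0, "claw": 0}]}}

```text
clock: 30.05
tool_pos: [0.5255, 0.1937, 0.2593]
eef_rot: [-0.555, 0.832, 0.0, 0.0]
contact_force: [-0.1, -0.4, 4.5]
opening: 0.004
finger_force: 2.7
```

```bash
python3 st.py
```

```text
30.05 pos [0.5255 0.1937 0.2593] q7 1.827 yaw 157.5 F [-0.07 -0.39  4.51] Ftool [ 0.39 -0.08 -4.51] M [0.071 0.12  0.012] open mm 0.4 ff 2.679074741899967
```

The force curve matches the first press, so the nut was already at its stop then. I'll hold again for over two seconds.

>>> {"fn": "step_arm", "kwargs": {"motion": [{"dx": 0, "dy": 0, "dz": 0.003, "wx": 0, "wy": 0, "wz": 0, "claw": 0}, {"dx": 0, "dy": 0, "dz": 0.003, "wx": 0, "wy": 0, "wz": 0, "claw": 0}, {"dx": 0, "dy": 0, "dz": 0.003, "wx": 0, "wy": 0, "wz": 0, "claw": 0}, {"dx": 0, "dy": 0, "dz": 0.003, "wx": 0, "wy": 0, "wz": 0, "claw": 0}, {"dx": 0, "dy": 0, "dz": 0.003, "wx": 0, "wy": 0, "wz": 0, "claw": 0}, {"dx": 0, "dy": 0, "dz": 0.003, "wx": 0, "wy": 0, "wz": 0, "claw": 0}, {"dx": 0, "dy": 0, "dz": 0.003, "wx": 0, "wy": 0, "wz": 0, "claw": 0}, {"dx": 0, "dy": 0, "dz": 0.003, "wx": 0, "wy": 0, "wz": 0, "claw": 0}]}}

```text
clock: 30.85
tool_pos: [0.5256, 0.1937, 0.2592]
eef_rot: [-0.555, 0.832, -0.0, 0.0]
contact_force: [-0.9, 0.4, 4.6]
opening: 0.009
finger_force: 2.9
```

>>> {"fn": "step_arm", "kwargs": {"motion": [{"dx": 0, "dy": 0, "dz": 0, "wx": 0, "wy": 0, "wz": 0, "claw": 0}, {"dx": 0, "dy": 0, "dz": 0, "wx": 0, "wy": 0, "wz": 0, "claw": 0}, {"dx": 0, "dy": 0, "dz": 0, "wx": 0, "wy": 0, "wz": 0, "claw": 0}, {"dx": 0, "dy": 0, "dz": 0, "wx": 0, "wy": 0, "wz": 0, "claw": 0}, {"dx": 0, "dy": 0, "dz": 0, "wx": 0, "wy": 0, "wz": 0, "claw": 0}, {"dx": 0, "dy": 0, "dz": 0, "wx": 0, "wy": 0, "wz": 0, "claw": 0}, {"dx": 0, "dy": 0, "dz": 0, "wx": 0, "wy": 0, "wz": 0, "claw": 0}, {"dx": 0, "dy": 0, "dz": 0, "wx": 0, "wy": 0, "wz": 0, "claw": 0}]}}

```text
clock: 31.65
tool_pos: [0.5256, 0.1937, 0.2592]
eef_rot: [-0.555, 0.832, -0.0, 0.0]
contact_force: [-0.6, -0.3, 6.5]
opening: 0.004
finger_force: 2.9
```

>>> {"fn": "step_arm", "kwargs": {"motion": [{"dx": 0, "dy": 0, "dz": 0, "wx": 0, "wy": 0, "wz": 0, "claw": 0}, {"dx": 0, "dy": 0, "dz": 0, "wx": 0, "wy": 0, "wz": 0, "claw": 0}, {"dx": 0, "dy": 0, "dz": 0, "wx": 0, "wy": 0, "wz": 0, "claw": 0}, {"dx": 0, "dy": 0, "dz": 0, "wx": 0, "wy": 0, "wz": 0, "claw": 0}, {"dx": 0, "dy": 0, "dz": 0, "wx": 0, "wy": 0, "wz": 0, "claw": 0}, {"dx": 0, "dy": 0, "dz": 0, "wx": 0, "wy": 0, "wz": 0, "claw": 0}]}}

```text
clock: 32.25
tool_pos: [0.5256, 0.1937, 0.2592]
eef_rot: [-0.555, 0.832, -0.0, 0.0]
contact_force: [-0.0, 0.2, 5.2]
opening: 0.005
finger_force: 2.9
```

>>> {"fn": "step_arm", "kwargs": {"motion": [{"dx": 0, "dy": 0, "dz": -0.02, "wx": 0, "wy": 0, "wz": 0, "claw": 0}, {"dx": 0, "dy": 0, "dz": -0.05, "wx": 0, "wy": 0, "wz": 0, "claw": 0}, {"dx": 0, "dy": 0, "dz": -0.1, "wx": 0, "wy": 0, "wz": 0, "claw": 0}, {"dx": 0, "dy": 0, "dz": -0.3, "wx": 0, "wy": 0, "wz": 0, "claw": 0}, {"dx": 0, "dy": 0, "dz": -0.7, "wx": 0, "wy": 0, "wz": 0, "claw": 0}, {"dx": 0, "dy": 0, "dz": -1, "wx": 0, "wy": 0, "wz": 0, "claw": 0}, {"dx": 0, "dy": 0, "dz": -1, "wx": 0, "wy": 0, "wz": 0, "claw": 0}, {"dx": 0, "dy": 0, "dz": -1, "wx": 0, "wy": 0, "wz": 0, "claw": 0}]}}

```text
clock: 33.05
tool_pos: [0.5251, 0.1931, 0.3384]
eef_rot: [-0.555, 0.832, -0.0, -0.0]
contact_force: [-1.3, 0.1, 0.0]
opening: 0.009
finger_force: 0.0
```

```bash
python3 st.py; python3 - <<'E'
from h import *
snap("scene","s4")
cv2.imwrite("pics/c4.png",cv2.resize(cv2.imread("pics/s4.png")[210:360,300:500],(800,600),interpolation=cv2.INTER_CUBIC))
E
```

```text
33.05 pos [0.5251 0.1931 0.3384] q7 1.904 yaw 157.5 F [-1.26  0.12  0.01] Ftool [ 0.37  1.21 -0.01] M [0.112 0.028 0.001] open mm 0.8 ff 0.0
```

View pics/c4.png

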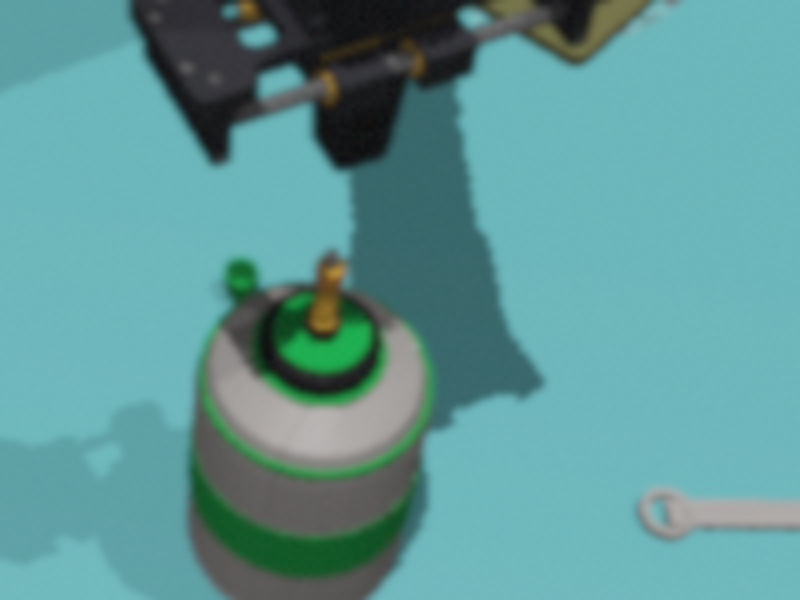

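The crop shows the valve upright, the nut raised with the short tip bare at about (330,262), and the gripper well clear above. Handing in.

```bash
python3 -c "
from h import *
print(workorder.finish_job())"
```

```text
the job is handed in; nothing more can be done
None
```

Job handed in, verdict not shown: the nut is unscrewed to its stop, the tip was pressed fully (about 5 mm at 5 to 6 N) and held over two seconds on each of two presses, and the last picture shows the valve upright with the arm clear.

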